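# Clamp the brass tube with a U-bolt and lock the latch

### The arm

A 6-joint arm with a two-finger parallel gripper is mounted at the origin on the work surface. World frame = base frame: x ahead of the robot, y to its left, z up, the work surface at z = 0. Lengths are in m, angles in degrees, forces in N, time in s.
With the tool pointing down it reaches from about 0.4 to 0.825 m from the base axis. Payload 7 kg.
Tool frame: the origin (TCP) lies on the centre line of the jaws, within the pads' length; the fingertips stand 8 mm ahead of it and the grasp point (between the pads) lies 11 mm behind it (r.tcp_to_tips is the distance from the TCP to the fingertips, in m); z points along the fingers, y is the direction in which the jaws open and shut (so a half turn about z gives the same grasp; the last joint's range is limited). The gripper opens to 88 mm and grips with 3 to 60 N. Pads are 19 mm wide; open, the fingers measure 130 mm over their backs; the gripper's body (78 mm by 193 mm) begins 47 mm behind the grasp point.
Start: joints at [-58.837, 20.546, 0.682, 0, -70.136, -16.507], TCP at [0.171, -0.653, 0.235] pointing down, gripper open.
Joint ranges: [-176.03, 176.03], [-82.01, 121.73], [-58.28, 71.71], [-173.87, 95.51], [-174.79, -0.11], [-173.66, 173.66]. Speed limits (degrees/s): [136.94, 136.94, 172.46, 180, 180, 180].

### API

Orientations are given as [roll, pitch, yaw] about the fixed x, y, z axes, in that order (R = Rz(yaw) Ry(pitch) Rx(roll)).
In Python, from plant import r gives the robot as it stands.
- The arm moves only by the tool drive_tool, never from a script. Its argument "plan" is text: rows parted by semicolons, each of 4 numbers parted by spaces: the shift along the tool's x, y, z in cm, then the turn about the tool's z in rad. A call has 1 to 8 rows; each row is the pose to reach, as a shift and turn from the pose commanded when the call began, along the tool's axes at that moment; what a row does not reach only later rows make up. A row lasts 1/8 s, in which the tool goes at most 62.5 mm and 10.7 degrees, less where a joint would pass 70% of its speed; a pose out of reach is approached as far as the arm can. A call with a gripper value outside its range is refused whole. "fingers" is the closure, from -1 (fully open) to 1 (shut), set as the call begins (left out, the last holds). The fingers move at their own pace and stop on an object; "squeeze" is the grip in N (left out, the last holds). Time passes only in rows, so rows that repeat a pose let the fingers close. It gives the time, the measured TCP pose, the force and the opening at its end, in the units of the state.
- r.get_state(): the state, without advancing time (a new reading comes with each control period).
- r.capture(name): name is "scene" or "top" or "wrist"; returns a dict with "frame" (420x560x3 uint8, red, green, blue), "fovy" (degrees; the focal length in pixels is half the picture's height over the tangent of half this angle, whatever the lens; pixels are square), "cx", "cy" (the principal point, pixels), "rvec" (rotation vector, rad) and "tvec" (3), from world to camera coordinates, as OpenCV has them. Camera axes: x right, y down, z forward; pixel columns grow to the right and rows downward; lengths in m; the calibration is good to about 2 mm. The wrist camera is an equidistant fisheye: a pixel r from the principal point sees the ray r / f radians off the axis. A picture is of the moment at which its call begins. There is no depth.
- r.close_job(): hands the job in, once; it reports no verdict.
The state is a dict: "time_s": time; "joints": joint angles; "qd": joint speeds; "joint_torque": joint torques, N m; "tcp_pos": TCP position; "eef_rot": TCP orientation; "contact_force": force on the tool from outside, world axes, zero at the start; "moment": the same for the moment, N m; "gripper_width": finger opening in m.
Only numpy, scipy, OpenCV 4.12 (cv2) and the standard library are available. Lean on these libraries where they do the work, as an engineer would, in place of code of your own. Each camera call takes 0.05 s, during which the arm holds its last target. There are 200 camera calls.

### The job

Clamp the brass tube on the calibration bracket: lay it centrally in the two V rests, then pass the U-bolt down over it so that a leg goes through each of the two plate holes and the bow sits on the tube. Then fit the T-handle's square socket over the square stub, turning it until it drops fully home onto the collar, turn it clockwise (seen from above) to the stop to swing the latch, and leave it there. Do not disturb the thumb compass or the ceramic magnet.

Things in the scene. Friction and masses are not known exactly. Their poses are not given: they have to be found in the camera images.
- bracket: Fixed grey bracket: 10 mm plate on four feet, its top 50 mm above the bench. Origin on the bench, below the midpoint between its two holes; x is the direction in which the tube lies, z up. The plate covers x -75 to 75, y -50 to 50 mm, and a tongue x -50 to 50 out to y = -150 mm. At x 0, y -115 mm a square stub rises from a 48 mm diameter collar whose top is 60 mm above the bench.
- cradle (a point): Where the tube's centre belongs, 90 mm above the bench, on the bracket: x along the tube. Two dark steel 90-degree V rests, 16 mm thick, stand 45 mm either side along x, open upward, tops 3 mm below this height and 53 mm wide. The tube may lie up to 19 mm off lengthways (its flanges outside the rests); plate is 40 mm below this point.
- hole_left (a point): Centre of the mouth of one U-bolt hole on the plate's top (50 mm above the bench), at y = +25 mm of the bracket: 14 mm diameter through hole, chamfered, plate 10 mm thick, 40 mm free below.
- hole_right (a point): The same for the other hole, at y = -25 mm, on the side nearer the stub.
- cam_top (a point): Centre of the top of the square steel stub, 84 mm above the bench (24 mm above its collar). The stub is 16 mm square (its top 4 mm only 13 mm square as a lead-in); x and y of this point are square to its flats and turn with it. Fits the T-handle's socket in any of four quarter-turn positions.
- cam (a joint): Turn of the square stub, rad: 0 when its flats are square to the bracket, growing clockwise seen from above, stop at 1.57. Starts between 0 and 0.5, turns against 0.2 N m of friction and stays where left. At the stop the latch arm under the plate points to the near U-bolt leg. The socket has about 0.13 rad of play on the stub.
- tube_center (a point): Centre of the loose brass tube, which lies on the bench: x along the tube, 160 mm long, 32 mm outside diameter, with a square 44 x 44 x 8 mm flange at each end (so its axis is 22 mm above the bench at the start), about 0.35 kg. It may end rolled about its own axis.
- ubolt_tab (a point): Middle of the grip tab on top of the loose steel U-bolt (0.3 kg): tab 14 mm thick (x), 36 wide (y), reaching 18 mm above and below. Legs at y = +25 and -25 mm, 10 mm diameter, round ends 116 mm below this point; bow underside 28 mm below; gap between legs 40 mm. Starts upright, legs 45 mm deep in the storage block: pull straight up. Seated on the tube this point is 134 mm above the bench.
- rack: Fixed wooden storage block 60 x 100 x 50 mm high with two 12 mm holes 50 mm apart along y, in which the U-bolt stands at the start. Origin at the centre of its underside.
- handle_bar (a point): Centre of the crossbar of the loose dark steel T-handle (0.3 kg), standing socket down: bar 110 mm long (x), 14 thick (y), 44 tall; below it a 40 mm square, 40 mm tall hub, underside 62 mm below this point, with an 18 mm square socket 28 mm deep, sides parallel to x and y. Fully home this point is 122 mm above the bench; unaligned on the stub's shoulder about 20 mm higher.
- tube: The same brass tube; origin on its underside as it lies at the start, 22 mm from its axis.
- ubolt: The same U-bolt; origin midway between its leg ends.
- handle: The same T-handle; origin at the centre of the hub's underside.
- vise: Bystander: fixed small iron vise 130 x 90 x 93 mm high (with spindle about 150 long) holding a brass capsule housing (top 109 mm above the bench). Origin at the centre of its base.
- compass: Bystander: loose blue plastic thumb compass 70 x 45 x 13 mm. Origin at the centre of its underside.
- magnet: Bystander: loose dark ceramic block magnet 60 x 24 x 14 mm. Origin at the centre of its underside. It does not attract anything.
Mind the look-alikes: they are no part of the job. Of the things that look like the tube, take the one that is farthest from the robot's base at the start. Of the things shaped like the ubolt, the bare steel one is meant.

How it is judged (in metres and radians):
On the way, in this order (a step that is already met when the one before it is completed fails the run):
1. the tube lies in both V rests, let go (x of tube_center in the frame of bracket between -0.019 and 0.019 m and y of tube_center in the frame of bracket between -0.005 and 0.005 m and z of tube_center in the frame of bracket between 0.085 and 0.095 m and angle between the x axis of tube_center and the x axis of bracket, either way round below 0.07 rad and contact force between the fingers and tube below 0.5 N), for 0.2 s.
2. the U-bolt straddles the tube, a leg through each hole, its bow on the tube (x of tube_center in the frame of bracket between -0.019 and 0.019 m and y of tube_center in the frame of bracket between -0.005 and 0.005 m and z of tube_center in the frame of bracket between 0.085 and 0.095 m and angle between the x axis of tube_center and the x axis of bracket, either way round below 0.07 rad and x of ubolt_tab in the frame of bracket between -0.008 and 0.008 m and y of ubolt_tab in the frame of bracket between -0.007 and 0.007 m and z of ubolt_tab in the frame of bracket between 0.128 and 0.138 m and angle between ubolt_tab's own z axis and vertical below 0.12 rad and angle between the y axis of ubolt_tab and the y axis of bracket, either way round below 0.15 rad), for 0.2 s.
3. the T-handle is fully home on the square stub (x of ubolt_tab in the frame of bracket between -0.008 and 0.008 m and y of ubolt_tab in the frame of bracket between -0.007 and 0.007 m and z of ubolt_tab in the frame of bracket between 0.128 and 0.138 m and angle between ubolt_tab's own z axis and vertical below 0.12 rad and angle between the y axis of ubolt_tab and the y axis of bracket, either way round below 0.15 rad and horizontal distance between handle_bar and cam_top below 0.006 m and z of handle_bar in the frame of bracket between 0.117 and 0.126 m and angle between handle_bar's own z axis and vertical below 0.1 rad), for 0.1 s.
4. the stub is turned clockwise to its stop (horizontal distance between handle_bar and cam_top below 0.006 m and z of handle_bar in the frame of bracket between 0.117 and 0.126 m and angle between handle_bar's own z axis and vertical below 0.1 rad and value of joint cam above 1.45 rad), for 0.1 s.
At the end, for the whole second after the job is handed in: Tube in both V rests (5 mm, 19 mm lengthways, 0.07 rad); U-bolt astride it, a leg through each hole, tab within 8 mm and at most 4 mm high, tilt under 0.12; T-handle home on the stub (6 mm, at most 4 mm high, tilt under 0.1); stub at 1.45 rad or more; all at rest (all of step 2 and all of step 4 and linear speed of each of tube, ubolt, handle below 0.02 m/s); the robot touches nothing.
It fails at once if the thumb compass is shifted by more than 25 mm (distance of compass from where it was at the start of the episode above 0.025 m).
It fails at once if the test magnet is shifted by more than 25 mm (distance of magnet from where it was at the start of the episode above 0.025 m).
It also fails if it takes over 72 s, if anything falls off the work surface, if the arm or the gripper's body presses on something with over 40 N, if the wrist force passes 120 N, or if a joint passes its speed limit or range.

## Working session

There is one attempt and no reset: what is moved stays moved. The work goes in short steps, Python scripts to look and compute and a tool call to move; the robot and the scene stay as the last step left them, time stands still between calls to the robot, and variables do not carry over. Pictures are saved under pics/ and viewed, about 8 in all and at most 12, crops included, and the job is handed in when it is done.

Besides the shell and the picture viewer there is one more tool, called after "Call:" as name(argument=value, ...), one argument or row to a line, values as JSON. drive_tool: Moves the arm, as the interface text tells. Its arguments: {"type":"object","properties":{"plan":{"type":"string"},"fingers":{"type":"number"},"squeeze":{"type":"number"}},"required":["plan"]}

```bash
mkdir -p pics; ls; cat > h.py <<'E'
import numpy as np,cv2
from plant import r
def cap(n,f=None):
    c=r.capture(n)
    if f: cv2.imwrite('pics/'+f,c['frame'][:,:,::-1])
    return c
def cam(c):
    H=c['frame'].shape[0]; f=H/2/np.tan(np.radians(c['fovy'])/2)
    return f,cv2.Rodrigues(np.array(c['rvec'],float))[0],np.array(c['tvec'],float).ravel()
def px2w(c,u,v,z,fish=False):
    f,R,t=cam(c); x,y=(u-c['cx'])/f,(v-c['cy'])/f
    if fish:
        th=np.hypot(x,y); s=np.sin(th)/th if th>1e-9 else 1; d=np.array([x*s,y*s,np.cos(th)])
    else: d=np.array([x,y,1])
    o=-R.T@t; d=R.T@d
    return o+d*(z-o[2])/d[2]
def w2px(c,p,fish=False):
    f,R,t=cam(c); q=R@np.array(p)+t
    if fish:
        n=np.hypot(q[0],q[1]); th=np.arctan2(n,q[2]); k=th/n if n>1e-9 else 1/q[2]
        return np.array([c['cx']+f*k*q[0],c['cy']+f*k*q[1]])
    return np.array([c['cx']+f*q[0]/q[2],c['cy']+f*q[1]/q[2]])
E
python3 - <<'E'
from h import *
for n in('scene','top'):
    c=cap(n,n+'0.png'); f,R,t=cam(c); print(n,f,c['cx'],c['cy'],-R.T@t,R.round(2).tolist())
print(r.get_state())
E
```

```text
pics
scene 405.2276421781908 281.8670287069618 217.02010595644396 [ 1.19486475 -0.66403555  0.78318576] [[0.66, 0.75, -0.02], [0.43, -0.4, -0.81], [-0.62, 0.53, -0.59]]
top 433.44706426696104 273.40756017635016 213.76575505458675 [ 0.36399034 -0.03893772  1.03838078] [[0.03, -1.0, 0.01], [-0.99, -0.03, -0.12], [0.12, -0.0, -0.99]]
{'time_s': 0.1, 'joints': array([-5.88360197e+01,  2.05872037e+01,  6.36983658e-01, -1.61774259e-02,
       -7.01375828e+01, -1.65072172e+01]), 'qd': array([-0.0404453 ,  0.06440301,  0.12106781,  0.05450609, -0.03968629,
        0.01839067]), 'joint_torque': array([-1.98026522e-03, -5.84163058e+01,  2.93750721e+01,  7.01541245e+00,
        1.01615384e-02, -8.98678900e-05]), 'tcp_pos': array([ 0.17064153, -0.65260869,  0.23370724]), 'eef_rot': array([ 1.79911495e+02, -1.03683060e-02, -1.65348737e+02]), 'contact_force': array([ 0.45399129,  0.20850372, -0.70303654]), 'moment': array([ 0.00630044, -0.0235127 , -0.03819691]), 'gripper_width': 0.08782468803627078}
```

```bash
python3 -c "
import cv2
a=cv2.imread('pics/top0.png');cv2.imwrite('pics/top0b.png',cv2.resize(a,(800,600),interpolation=cv2.INTER_CUBIC))"
```

```text
(no output)
```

View pics/top0b.png

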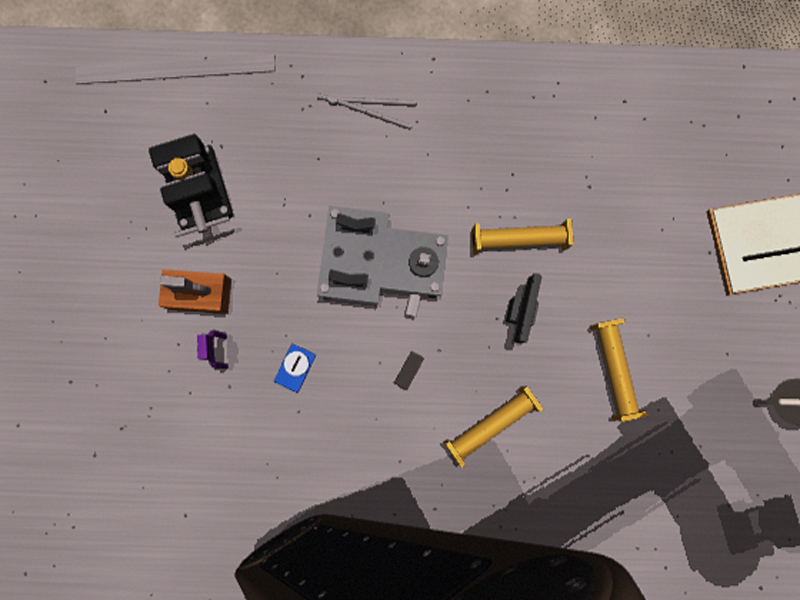

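View pics/scene0.png

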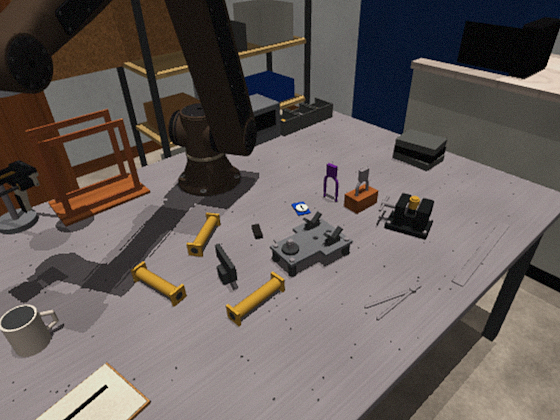

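The top view shows the bracket with its holes at (338,252) and (369,255) and the stub at (424,260). The U-bolt tab is at (178,285) in the rack, the handle is at about (523,310), and three tubes are at (523,237), (617,370) and (494,427).

```bash
python3 - <<'E'
from h import *
c=cap('top'); k=0.7
P={'A_l':(477,239,.022),'A_r':(571,234,.022),'B':(617,370,.022),'C':(494,427,.022),'h1':(338,252,.05),'h2':(369,255,.05),'stub':(424,259,.084),
'collar':(424,261,.06),'tabL':(162,281,.134-.018+.0),'tab':(178,283,.13),'barTop1':(538,276,.084),'barTop2':(515,345,.084),'restU':(355,222,.087),'restD':(350,280,.087),
'magnet':(409,370,.014),'compass':(295,367,.013),'vise':(195,185,.05),'rack1':(161,270,.05),'rack2':(230,273,.05),'rack3':(160,307,.05),'rack4':(229,312,.05),'pl1':(330,207,.05),'pl2':(319,300,.05),'pl3':(447,235,.05),'pl4':(440,298,.05)}
W={}
for n,(u,v,z) in P.items():
    w=px2w(c,u*k,v*k,z); W[n]=w; print(n,w.round(3),round(np.hypot(w[0],w[1]),3))
a=lambda p,q:np.degrees(np.arctan2(*(W[q]-W[p])[1::-1]))
print('tubeyaw',a('A_r','A_l'),np.linalg.norm(W['A_r']-W['A_l']),'brk y',a('h2','h1'),a('stub','h1'),'bar',a('barTop2','barTop1'),np.linalg.norm(W['barTop1']-W['barTop2']),'rack',a('rack2','rack1'),a('rack4','rack3'))
cv2.imwrite('pics/crop1.png',cv2.resize(c['frame'][120:260,100:440,::-1],(800,330),interpolation=cv2.INTER_CUBIC))
E
```

```text
A_l [ 0.604 -0.185  0.022] 0.632
A_r [ 0.618 -0.343  0.022] 0.706
B [ 0.392 -0.417  0.022] 0.572
C [ 0.295 -0.216  0.022] 0.365
h1 [0.569 0.045 0.05 ] 0.571
h2 [ 0.566 -0.006  0.05 ] 0.566
stub [ 0.555 -0.093  0.084] 0.563
collar [ 0.556 -0.094  0.06 ] 0.564
tabL [0.503 0.302 0.116] 0.587
tab [0.499 0.273 0.13 ] 0.568
barTop1 [ 0.533 -0.272  0.084] 0.599
barTop2 [ 0.424 -0.236  0.084] 0.486
restU [0.61  0.017 0.087] 0.61
restD [0.518 0.021 0.087] 0.518
magnet [ 0.382 -0.076  0.014] 0.39
compass [0.382 0.111 0.013] 0.398
vise [0.674 0.284 0.05 ] 0.731
rack1 [0.531 0.329 0.05 ] 0.625
rack2 [0.529 0.218 0.05 ] 0.572
rack3 [0.471 0.326 0.05 ] 0.573
rack4 [0.466 0.216 0.05 ] 0.513
pl1 [0.644 0.061 0.05 ] 0.647
pl2 [0.49  0.072 0.05 ] 0.495
pl3 [ 0.603 -0.132  0.05 ] 0.617
pl4 [ 0.499 -0.122  0.05 ] 0.513
tubeyaw 94.855072334683 0.15856438590156094 brk y 86.11937155754075 84.1597044793664 bar -18.054573962720298 0.11464020441070029 rack 89.20398026714555 87.53314294719009
```

View pics/crop1.png

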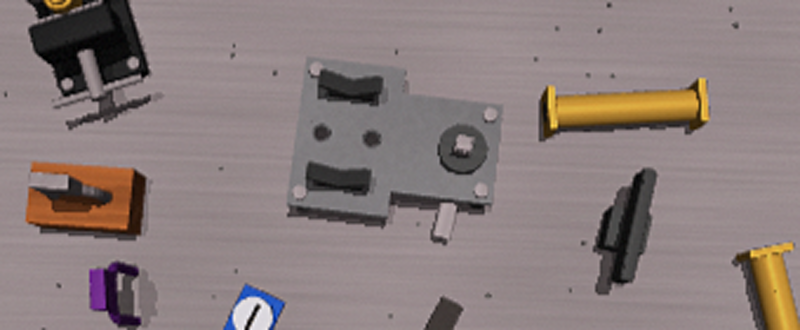

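The crop shows the two dark rests, the stub turned slightly clockwise, and the handle bar's near end below the farthest tube. The handle bar top is at 84 mm and would foul the gripper body over that tube, so I'll shift the handle first.

```bash
cat > g.py <<'E'
import sys
from h import *
x,y,z,yaw=map(float,sys.argv[1:5]); s=r.get_state(); p=s['tcp_pos']; e=s['eef_rot']
R=cv2.Rodrigues(np.zeros(3))[0]
a=np.radians(e[2]); d=np.array([x,y,z])-p
w=(yaw-e[2]+180)%360-180
print('t',s['time_s'],'pos',p.round(4),'rot',e.round(2),'q6',s['joints'][5].round(1),'F',s['contact_force'].round(1),'w',round(s['gripper_width'],4))
print('plan cm/rad:',((d@[np.cos(a),np.sin(a),0])*100).round(2),((d@[np.sin(a),-np.cos(a),0])*100).round(2),(-d[2]*100).round(2),round(-np.radians(w),3))
E
python3 g.py 0.479 -0.254 0.235 162
```

```text
t 0.15 pos [ 0.1707 -0.6527  0.2339] rot [ 1.7993e+02 -1.0000e-02 -1.6535e+02] q6 -16.5 F [0.2 0.1 0.7] w 0.0875
plan cm/rad: -39.92 30.77 -0.11 0.57
```

Call:
drive_tool(
  plan="-39.9 30.8 0 0.57;-39.9 30.8 0 0.57;-39.9 30.8 0 0.57;-39.9 30.8 0 0.57;-39.9 30.8 0 0.57;-39.9 30.8 0 0.57;-39.9 30.8 0 0.57;-39.9 30.8 0 0.57",
  fingers=-1,
  squeeze=40,
)

```text
time_s: 1.15
tcp_pos: [0.4715, -0.2629, 0.2347]
eef_rot: [180.0, 0.0, 162.0]
contact_force: [0.7, -1.6, 1.4]
gripper_width: 0.0875
```

Call:
drive_tool(
  plan="0 0 0 0;0 0 0 0;0 0 0 0",
)

```text
time_s: 1.52
tcp_pos: [0.4699, -0.2656, 0.2345]
eef_rot: [-180.0, -0.0, 161.9]
contact_force: [-0.1, -0.1, -0.5]
gripper_width: 0.0876
```

```bash
python3 - <<'E'
from h import *
c=cap('wrist'); f,R,t=cam(c); print(f,c['cx'],c['cy'],-R.T@t,R.round(2).tolist())
cv2.imwrite('pics/w1.png',cv2.resize(c['frame'][:,:,::-1],(800,600),interpolation=cv2.INTER_CUBIC))
np.save('w1.npy',c,allow_pickle=True)
s=r.get_state();print(s['time_s'],s['tcp_pos'],s['eef_rot'])
E
```

```text
325.19226210127806 280.26044832086916 207.37287466300415 [ 0.39449229 -0.24038348  0.38414501] [[0.31, 0.95, 0.0], [0.91, -0.3, 0.29], [0.28, -0.09, -0.96]]
1.575 [ 0.46989321 -0.26568329  0.23452575] [-1.79998273e+02 -1.10903934e-02  1.61896580e+02]
```

View pics/w1.png

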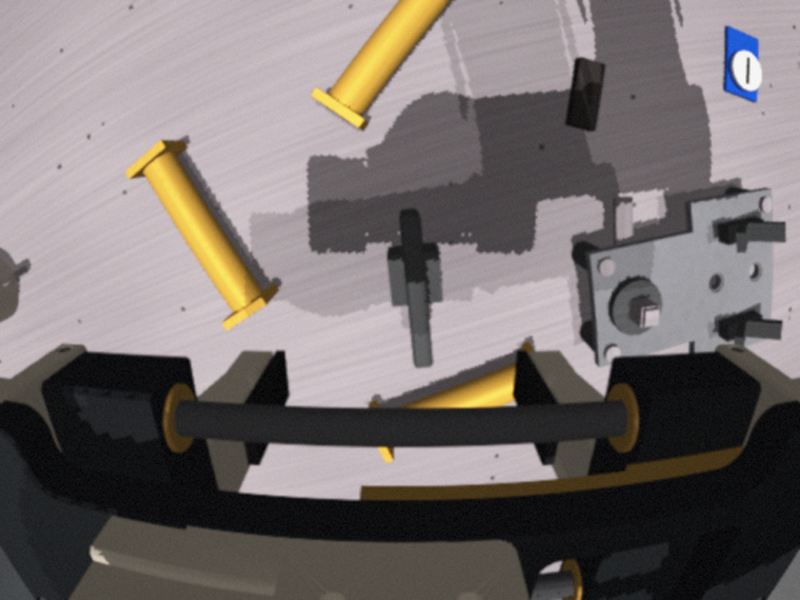

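The wrist view shows the handle bar from (410,212) to (422,364), the hub around (415,275), the target tube's near flange at (382,410) behind the jaws, and the stub top at (649,314).

```bash
python3 - <<'E'
from h import *
c=np.load('w1.npy',allow_pickle=True).item()
k=.7
for n,u,v,z in [('bar near',410,213,.084),('bar far',422.5,365,.084),('hubL',388,250,.04),('hubR',440,248,.04),('hubR2',441,304,.04),('hubL2',389,304,.04),('stub',649,316,.084),('h2',716,282,.05),('h1',755,271,.05),('collar',634,303,.06)]:
    print(n,px2w(c,u*k,v*k,z,True).round(4))
E
```

```text
bar near [ 0.4301 -0.2452  0.084 ]
bar far [ 0.5355 -0.2695  0.084 ]
hubL [ 0.457  -0.2703  0.04  ]
hubR [ 0.4676 -0.2325  0.04  ]
hubR2 [ 0.5104 -0.2445  0.04  ]
hubL2 [ 0.4978 -0.2831  0.04  ]
stub [ 0.5553 -0.0938  0.084 ]
h2 [ 0.5657 -0.0021  0.05  ]
h1 [0.5702 0.0478 0.05  ]
collar [ 0.5523 -0.0944  0.06  ]
```

```bash
python3 g.py 0.483 -0.2575 0.053 164
```

```text
t 1.575 pos [ 0.4699 -0.2657  0.2345] rot [-1.800e+02 -1.000e-02  1.619e+02] q6 -99.4 F [0.2 0.  0.4] w 0.0874
plan cm/rad: -0.99 1.19 18.15 -0.037
```

Call:
drive_tool(
  plan="-1 1.2 4 -0.037;-1 1.2 8 -0.037;-1 1.2 14 -0.037;-1 1.2 18.1 -0.037;-1 1.2 18.1 -0.037;-1 1.2 18.1 -0.037;-1 1.2 18.1 -0.037",
)

```text
time_s: 2.45
tcp_pos: [0.4852, -0.257, 0.0557]
eef_rot: [180.0, 0.2, 164.1]
contact_force: [-0.0, -1.0, 0.2]
gripper_width: 0.0879
```

Call:
drive_tool(
  plan="0 0 0 0;0 0 0 0;0 0 0 0;0 0 0 0;0 0 0 0;0 0 0 0;0 0 0 0",
  fingers=1,
)

```text
time_s: 3.32
tcp_pos: [0.4839, -0.2564, 0.0535]
eef_rot: [-180.0, -0.0, 164.1]
contact_force: [0.5, -0.3, -0.4]
gripper_width: 0.0232
```

```bash
python3 g.py 0.438 -0.2575 0.063 164; python3 -c "
from plant import r
print(r.get_state()['joints'])"
```

```text
t 3.325 pos [ 0.4839 -0.2564  0.0535] rot [-1.8000e+02 -1.0000e-02  1.6412e+02] q6 -98.5 F [ 0.5 -0.3 -0.4] w 0.0232
plan cm/rad: 4.38 -1.36 -0.95 0.002
[-7.41484270e+00  1.94650288e+01 -2.81559586e+01 -5.45173931e-04
 -4.23856479e+01 -9.84642716e+01]
```

Call:
drive_tool(
  plan="0 0 0 0;0 0 0 0;0 0 0 0",
)

```text
time_s: 3.7
tcp_pos: [0.4838, -0.2565, 0.0536]
eef_rot: [-180.0, -0.0, 164.1]
contact_force: [-0.0, -1.4, 0.5]
gripper_width: 0.0138
```

Call:
drive_tool(
  plan="0 0 -0.5 0;0 0 -1.2 0;2 -0.6 -1.2 0;4.6 -1.3 -1.2 0;4.6 -1.3 -1.2 0;4.6 -1.3 -0.6 0;4.6 -1.3 0 0;4.6 -1.3 0.1 0",
)

```text
time_s: 4.7
tcp_pos: [0.4372, -0.2565, 0.0533]
eef_rot: [-180.0, 0.0, 164.2]
contact_force: [-4.8, 4.6, 20.2]
gripper_width: 0.0136
```

Call:
drive_tool(
  plan="0 0 0 0;0 0 0 0",
)

```text
time_s: 4.95
tcp_pos: [0.4372, -0.2565, 0.0533]
eef_rot: [-180.0, 0.1, 164.2]
contact_force: [-1.9, 1.8, 11.2]
gripper_width: 0.0139
```

Call:
drive_tool(
  plan="0 0 0 0;0 0 0 0;0 0 0 0;0 0 -5 0;0 0 -11 0;0 0 -16 0;0 0 -16 0",
  fingers=-0.3,
)

```text
time_s: 5.82
tcp_pos: [0.4384, -0.257, 0.2169]
eef_rot: [180.0, 0.5, 164.1]
contact_force: [0.2, -0.2, -0.6]
gripper_width: 0.0571
```

```bash
python3 g.py 0.611 -0.264 0.2 -85
```

```text
t 5.825 pos [ 0.4384 -0.257   0.2169] rot [180.     0.47 164.15] q6 -97.7 F [ 0.2 -0.2 -0.6] w 0.0571
plan cm/rad: -16.8 4.05 1.69 -1.935
```

Call:
drive_tool(
  plan="-16.8 4 0 -1.935;-16.8 4 0 -1.935;-16.8 4 0 -1.935;-16.8 4 0 -1.935;-16.8 4 0 -1.935;-16.8 4 0 -1.935;-16.8 4 0 -1.935;-16.8 4 0 -1.935",
  fingers=-0.5,
)

```text
time_s: 6.82
tcp_pos: [0.6082, -0.2637, 0.2111]
eef_rot: [179.9, -0.0, -109.6]
contact_force: [0.0, 0.4, -0.7]
gripper_width: 0.0661
```

Call:
drive_tool(
  plan="0 0 0 -0.44;0 0 0 -0.44;0 0 0 -0.44;0 0 0 -0.44;0 0 0 -0.44",
)

```text
time_s: 7.45
tcp_pos: [0.6084, -0.2638, 0.2119]
eef_rot: [179.9, 0.0, -84.8]
contact_force: [0.2, -0.9, 0.1]
gripper_width: 0.0658
```

```bash
python3 g.py 0.611 -0.264 0.2 -85; python3 - <<'E'
from h import *
c=cap('wrist'); np.save('w2.npy',c,allow_pickle=True)
cv2.imwrite('pics/w2.png',cv2.resize(c['frame'][:,:,::-1],(800,600),interpolation=cv2.INTER_CUBIC))
E
```

```text
t 7.45 pos [ 0.6084 -0.2638  0.2119] rot [ 1.7995e+02  2.0000e-02 -8.4830e+01] q6 11.8 F [ 0.2 -0.9  0.1] w 0.0658
plan cm/rad: 0.05 -0.26 1.19 0.003
```

View pics/w2.png

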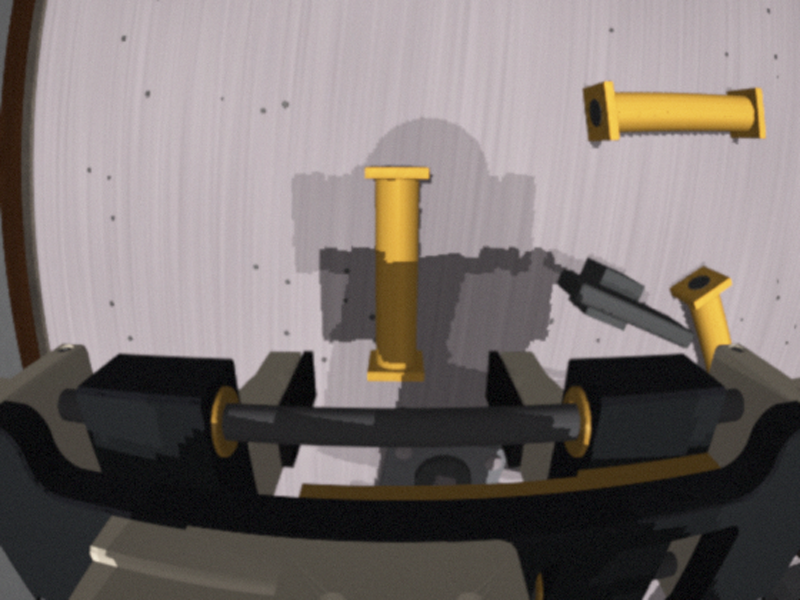

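The wrist view shows the target tube upright, with its upper flange at (365–430,167), its lower flange at (368–424,352–380), and an axis from (399,180) to (396,355). The jaws are centred at about (401,430).

```bash
python3 - <<'E'
from h import *
c=np.load('w2.npy',allow_pickle=True).item()
f,R,t=cam(c);print(-R.T@t)
k=.7
for n,u,v,z in [('TL',365,168,.044),('TR',430,168,.044),('TLi',365,179,.044),('BL',369,352,.044),('BR',423,352,.044),('BLo',367,366,.044),('BLo2',367,381,.0),('ax1',398.5,185,.038),('ax2',396,345,.038)]:
    print(n,px2w(c,u*k,v*k,z,True).round(4))
E
```

```text
[ 0.61556288 -0.34214173  0.36150686]
TL [ 0.6387 -0.3334  0.044 ]
TR [ 0.5949 -0.3373  0.044 ]
TLi [ 0.6381 -0.3259  0.044 ]
BL [ 0.626  -0.1997  0.044 ]
BR [ 0.5859 -0.2034  0.044 ]
BLo [ 0.6268 -0.188   0.044 ]
BLo2 [ 0.6274 -0.152   0.    ]
ax1 [ 0.6151 -0.3233  0.038 ]
ax2 [ 0.6063 -0.2047  0.038 ]
```

```bash
python3 g.py 0.6105 -0.259 0.0135 -85.5
```

```text
t 7.5 pos [ 0.6085 -0.2638  0.2121] rot [ 1.7996e+02  1.0000e-02 -8.4810e+01] q6 11.8 F [ 0.9  1.  -0.4] w 0.0657
plan cm/rad: -0.46 -0.25 19.86 0.012
```

Call:
drive_tool(
  plan="-0.5 -0.2 5 0.012;-0.5 -0.2 10 0.012;-0.5 -0.2 15 0.012;-0.5 -0.2 18 0.012;-0.5 -0.2 19.8 0.012;-0.5 -0.2 19.8 0.012;-0.5 -0.2 19.8 0.012",
)

```text
time_s: 8.38
tcp_pos: [0.6112, -0.2589, 0.016]
eef_rot: [-179.9, -0.0, -85.4]
contact_force: [0.5, 0.8, 0.4]
gripper_width: 0.0659
```

Call:
drive_tool(
  plan="0 0 0 0;0 0 0 0;0 0 0 0;0 0 0 0;0 0 0 0;0 0 0 0",
  fingers=1,
  squeeze=50,
)

```text
time_s: 9.12
tcp_pos: [0.6104, -0.2587, 0.0148]
eef_rot: [-180.0, -0.0, -85.4]
contact_force: [0.6, 0.4, 2.6]
gripper_width: 0.0311
```

Call:
drive_tool(
  plan="0 0 -1 0;0 0 -3 0;0 0 -8 0;0 0 -13 0;0 0 -16 0;0 0 -16 0",
)

```text
time_s: 9.88
tcp_pos: [0.6111, -0.2589, 0.1775]
eef_rot: [-179.7, -0.1, -85.4]
contact_force: [-0.3, -0.0, -4.7]
gripper_width: 0.0306
```

```bash
python3 g.py 0.568 0.021 0.18 -5
```

```text
t 9.875 pos [ 0.6111 -0.2589  0.1775] rot [-1.7975e+02 -6.0000e-02 -8.5420e+01] q6 10.7 F [-0.3 -0.  -4.7] w 0.0306
plan cm/rad: -28.24 2.06 -0.25 -1.404
```

Call:
drive_tool(
  plan="-28.2 2.1 -0.5 -1.404;-28.2 2.1 -0.5 -1.404;-28.2 2.1 -0.5 -1.404;-28.2 2.1 -0.5 -1.404;-28.2 2.1 -0.5 -1.404;-28.2 2.1 -0.5 -1.404;-28.2 2.1 -0.5 -1.404;-28.2 2.1 -0.5 -1.404",
)

```text
time_s: 10.88
tcp_pos: [0.5652, 0.0208, 0.1776]
eef_rot: [179.9, 0.2, -4.7]
contact_force: [-0.0, 0.2, -5.1]
gripper_width: 0.0312
```

Call:
drive_tool(
  plan="0 0 0 -0.1;0 0 0 -0.1;0 0 0 -0.1",
)

```text
time_s: 11.25
tcp_pos: [0.5661, 0.0206, 0.1786]
eef_rot: [180.0, 0.1, 0.6]
contact_force: [-0.3, 0.0, -4.5]
gripper_width: 0.0311
```

```bash
python3 g.py 0.568 0.021 0.18 -5; python3 - <<'E'
from h import *
c=cap('wrist'); np.save('w3.npy',c,allow_pickle=True)
cv2.imwrite('pics/w3.png',cv2.resize(c['frame'][:,:,::-1],(800,600),interpolation=cv2.INTER_CUBIC))
E
```

```text
t 11.25 pos [0.5661 0.0206 0.1786] rot [1.7998e+02 1.0000e-01 6.2000e-01] q6 68.8 F [-0.3  0.  -4.5] w 0.0311
plan cm/rad: 0.19 -0.04 -0.14 0.098
```

View pics/w3.png

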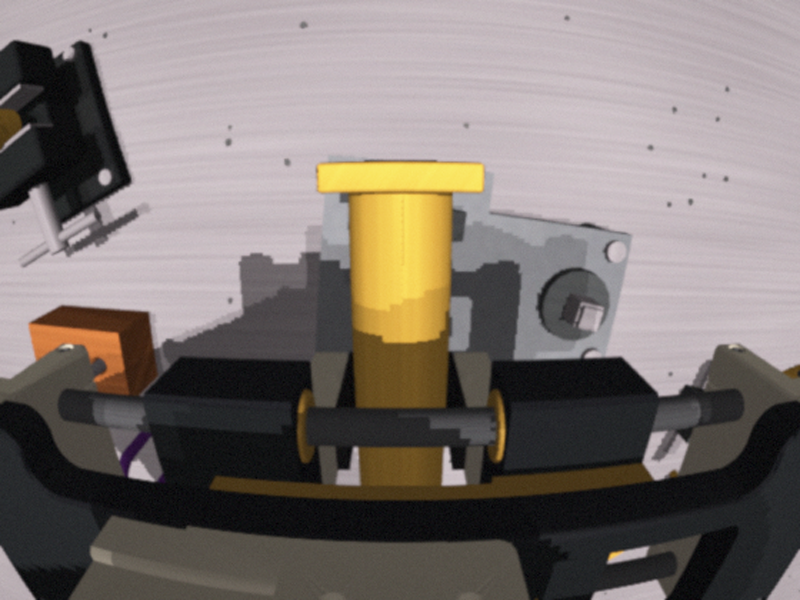

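The wrist view shows the tube held along the jaw centre with its far flange at (317–484,163), the plate behind it, and the stub top at (587,317). The yaw is 5.6° too far, which I'll correct.

```bash
python3 - <<'E'
from h import *
c=np.load('w3.npy',allow_pickle=True).item()
k=.7
for n,u,v,z in [('flL',317,165,.208),('flR',484,165,.208),('flm',400,165,.208),('stub',588,317,.084),('collar',574.5,304,.06),('pcorner',631,235,.05),('scr1',616,251,.051),('scr2',593,355,.051)]:
    print(n,px2w(c,u*k,v*k,z,True).round(4))
# predicted px for hypothesized bracket
for o,yaw in [((.568,.021),-5)]:
    a=np.radians(yaw);X=np.array([np.cos(a),np.sin(a)]);Y=np.array([-X[1],X[0]])
    for b in [(50,-150,50),(0,-115,84),(0,-115,60),(75,50,50),(75,-50,50)]:
        p=np.array(o)+X*b[0]/1e3+Y*b[1]/1e3
        print(b,(w2px(c,[*p,b[2]/1e3],True)/k).round(0),p.round(4))
E
```

```text
flL [0.6437 0.0436 0.208 ]
flR [6.442e-01 5.000e-04 2.080e-01]
flm [0.6436 0.0222 0.208 ]
stub [ 0.559  -0.0896  0.084 ]
collar [ 0.5593 -0.0898  0.06  ]
pcorner [ 0.604  -0.1302  0.05  ]
scr1 [ 0.593  -0.1195  0.051 ]
scr2 [ 0.5192 -0.1131  0.051 ]
(50, -150, 50) [634. 234.] [ 0.6047 -0.1328]
(0, -115, 84) [594. 319.] [ 0.558  -0.0936]
(0, -115, 60) [580. 306.] [ 0.558  -0.0936]
(75, 50, 50) [330. 155.] [0.6471 0.0643]
(75, -50, 50) [496. 173.] [ 0.6384 -0.0353]
```

```bash
python3 g.py 0.570 0.022 0.086 -5
```

```text
t 11.3 pos [0.5662 0.0206 0.1789] rot [1.7999e+02 7.0000e-02 6.5000e-01] q6 68.8 F [ 0.   0.6 -4.7] w 0.031
plan cm/rad: 0.38 -0.13 9.29 0.099
```

Call:
drive_tool(
  plan="0.4 -0.1 0 0.099;0.4 -0.1 3 0.099;0.4 -0.1 5 0.099;0.4 -0.1 7 0.099;0.4 -0.1 8.3 0.099;0.4 -0.1 9 0.099;0.4 -0.1 9.3 0.099;0.4 -0.1 9.3 0.099",
)

```text
time_s: 12.3
tcp_pos: [0.5709, 0.0219, 0.0869]
eef_rot: [-180.0, -0.0, -4.9]
contact_force: [-0.0, -0.9, -4.0]
gripper_width: 0.0307
```

Call:
drive_tool(
  plan="0 0 0.2 0;0 0 0.3 0;0 0 0.3 0",
)

```text
time_s: 12.68
tcp_pos: [0.5706, 0.0218, 0.0836]
eef_rot: [-180.0, -0.0, -4.9]
contact_force: [-0.2, -1.0, -3.5]
gripper_width: 0.0313
```

Call:
drive_tool(
  plan="0 0 0.1 0;0 0 0.2 0;0 0 0.2 0;0 0 0.2 0",
)

```text
time_s: 13.18
tcp_pos: [0.5711, 0.0217, 0.0828]
eef_rot: [-180.0, -0.1, -4.9]
contact_force: [-2.7, 0.2, 6.2]
gripper_width: 0.0312
```

Call:
drive_tool(
  plan="0 0 0 0;0 0 0 0;0 0 0 0;0 0 0 0;0 0 0 0;0 0 0 0;0 0 0 0",
  fingers=-0.5,
)

```text
time_s: 14.05
tcp_pos: [0.5706, 0.0218, 0.0815]
eef_rot: [180.0, 0.0, -4.9]
contact_force: [0.1, 0.5, 0.1]
gripper_width: 0.0654
```

Call:
drive_tool(
  plan="0 0 -3 0;0 0 -8 0;0 0 -14 0;0 0 -16 0;0 0 -16 0",
)

```text
time_s: 14.68
tcp_pos: [0.5715, 0.0221, 0.2437]
eef_rot: [-179.9, -0.2, -4.9]
contact_force: [0.1, -0.9, -0.5]
gripper_width: 0.0658
```

```bash
python3 g.py 0.49 0.268 0.24 -91.5; python3 - <<'E'
from h import *
c=cap('wrist'); np.save('w4.npy',c,allow_pickle=True)
cv2.imwrite('pics/w4.png',cv2.resize(c['frame'][:,:,::-1],(800,600),interpolation=cv2.INTER_CUBIC))
E
```

```text
t 14.675 pos [0.5715 0.0221 0.2437] rot [-179.9    -0.22   -4.91] q6 63.3 F [ 0.1 -0.9 -0.5] w 0.0658
plan cm/rad: -10.23 -23.81 0.37 1.511
```

View pics/w4.png

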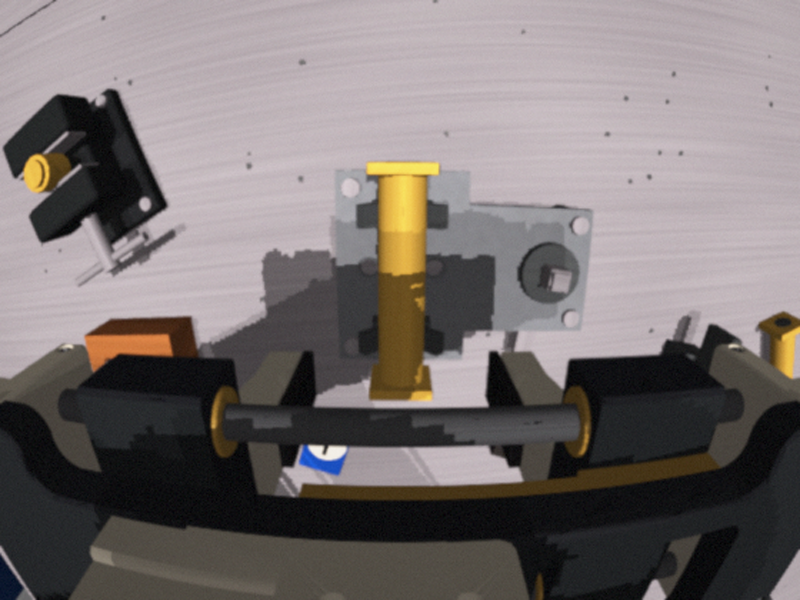

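The view shows the tube seated in both rests. The upper rest runs (357–448,~213) and the lower (358–443,~342), with hole edges on both sides at (370,267) and (434,267) and the stub top at (559,281).

```bash
python3 - <<'E'
from h import *
c=np.load('w4.npy',allow_pickle=True).item()
f,R,t=cam(c);print(-R.T@t)
k=.7
for n,u,v,z in [('ruL',357,204,.087),('ruR',448,204,.087),('rlL',358,333,.087),('rlR',443,333,.087),('fl',402.5,164,.112),('collar',549,272,.06),('stub',560,280,.084),('hLout',360,267,.05),('hRout',444,267,.05),('pc1',335,170,.05),('pc2',592,210,.05),('pc3',581,330,.05),('s1',349,187,.052),('s2',580,225,.052),('s3',571,318,.052)]:
    print(n,px2w(c,u*k,v*k,z,True).round(4))
cv2.imwrite('pics/w4c.png',cv2.resize(c['frame'][110:290,220:420,::-1],(800,720),interpolation=cv2.INTER_CUBIC)[:600])
for yaw in (-5,):
  for o in [(.568,.021),(.570,.022)]:
    a=np.radians(yaw);X=np.array([np.cos(a),np.sin(a)]);Y=np.array([-X[1],X[0]])
    for b in [(0,-115,60),(50,-150,50),(-50,-150,50),(75,50,50),(0,25,50),(0,-25,50),(0,32,50),(0,-32,50),(53,26,87),(53,-26,87),(80,0,112)]:
        p=np.array(o)+X*b[0]/1e3+Y*b[1]/1e3
        print(b,(w2px(c,[*p,b[2]/1e3],True)/k).round(0),p.round(4))
E
```

```text
[0.64972332 0.01565707 0.393681  ]
ruL [0.6237 0.0474 0.087 ]
ruR [ 0.6186 -0.0125  0.087 ]
rlL [0.5333 0.0565 0.087 ]
rlR [ 0.5282 -0.0036  0.087 ]
fl [0.6476 0.0152 0.112 ]
collar [ 0.5595 -0.0899  0.06  ]
stub [ 0.5594 -0.0907  0.084 ]
hLout [0.5726 0.0539 0.05  ]
hRout [ 0.5672 -0.0098  0.05  ]
pc1 [0.6475 0.0649 0.05  ]
pc2 [ 0.6043 -0.1301  0.05  ]
pc3 [ 0.5048 -0.1223  0.05  ]
s1 [0.6339 0.0556 0.052 ]
s2 [ 0.5932 -0.1188  0.052 ]
s3 [ 0.5172 -0.112   0.052 ]
(0, -115, 60) [554. 274.] [ 0.558  -0.0936]
(50, -150, 50) [595. 209.] [ 0.6047 -0.1328]
(-50, -150, 50) [583. 329.] [ 0.5051 -0.1241]
(75, 50, 50) [336. 170.] [0.6471 0.0643]
(0, 25, 50) [371. 269.] [0.5702 0.0459]
(0, -25, 50) [436. 269.] [ 0.5658 -0.0039]
(0, 32, 50) [362. 269.] [0.5708 0.0529]
(0, -32, 50) [446. 269.] [ 0.5652 -0.0109]
(53, 26, 87) [365. 204.] [0.6231 0.0423]
(53, -26, 87) [443. 205.] [ 0.6185 -0.0095]
(80, 0, 112) [404. 164.] [0.6477 0.014 ]
(0, -115, 60) [552. 271.] [ 0.56   -0.0926]
(50, -150, 50) [594. 207.] [ 0.6067 -0.1318]
(-50, -150, 50) [582. 327.] [ 0.5071 -0.1231]
(75, 50, 50) [334. 168.] [0.6491 0.0653]
(0, 25, 50) [369. 267.] [0.5722 0.0469]
(0, -25, 50) [435. 267.] [ 0.5678 -0.0029]
(0, 32, 50) [360. 267.] [0.5728 0.0539]
(0, -32, 50) [444. 267.] [ 0.5672 -0.0099]
(53, 26, 87) [363. 201.] [0.6251 0.0433]
(53, -26, 87) [442. 202.] [ 0.6205 -0.0085]
(80, 0, 112) [403. 160.] [0.6497 0.015 ]
```

View pics/w4c.png

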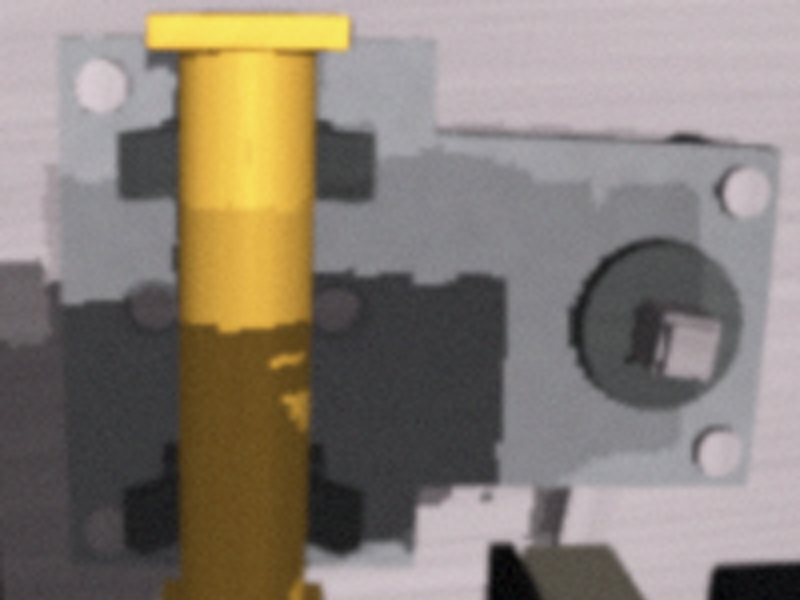

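The tube is centred in the rests and the holes fit an origin of (0.570, 0.022) with yaw about -4.9°. Next is the U-bolt, stopping short so the wrist camera can see it.

Call:
drive_tool(
  plan="-9.9 -31 0 1.511;-9.9 -31 0 1.511;-9.9 -31 0 1.511;-9.9 -31 0 1.511;-9.9 -31 0 1.511;-9.9 -31 0 1.511;-9.9 -31 0 1.511;-9.9 -31 0 1.511",
  fingers=-0.3,
)

```text
time_s: 15.72
tcp_pos: [0.4977, 0.3394, 0.2394]
eef_rot: [179.9, -0.1, -87.8]
contact_force: [-0.2, -0.1, 0.6]
gripper_width: 0.0568
```

```bash
python3 g.py 0.499 0.34 0.24 -91.5
```

```text
t 15.725 pos [0.4977 0.3394 0.2394] rot [ 1.7986e+02 -1.4000e-01 -8.7800e+01] q6 -50.6 F [-0.2 -0.1  0.6] w 0.0568
plan cm/rad: -0.06 -0.14 -0.06 0.065
```

```bash
python3 - <<'E'
from h import *
c=cap('wrist'); np.save('w5.npy',c,allow_pickle=True)
cv2.imwrite('pics/w5.png',cv2.resize(c['frame'][:,:,::-1],(800,600),interpolation=cv2.INTER_CUBIC))
s=r.get_state();print(s['tcp_pos'],s['eef_rot'])
E
```

```text
[0.49776505 0.33903349 0.23944357] [ 1.79859600e+02 -1.35614014e-01 -8.83707545e+01]
```

View pics/w5.png

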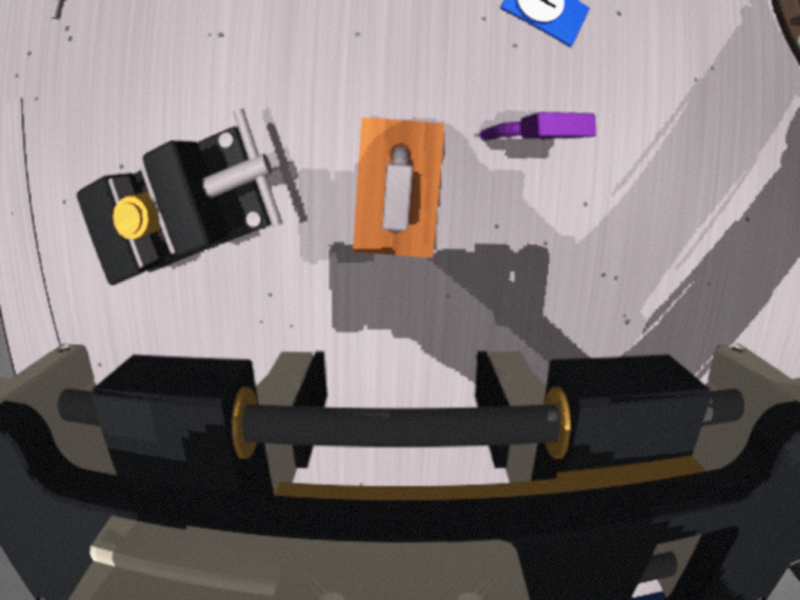

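The bare steel tab's top face has corners at about (386,165), (411,166), (409,231) and (384,231). The rack top has corners at (361,118), (443,124), (432,257) and (354,249).

```bash
python3 - <<'E'
from h import *
c=np.load('w5.npy',allow_pickle=True).item()
k=.7
A=[px2w(c,u*k,v*k,.139,True) for u,v in [(386,165),(411,166),(409,231),(384,231)]]
B=[px2w(c,u*k,v*k,.05,True) for u,v in [(361,118),(443,124),(432,257),(354,249)]]
P=[px2w(c,u*k,v*k,.13,True) for u,v in [(520,113),(596,113),(596,137)]]
for Q in (A,B,P): print(np.round(Q,4).tolist(),np.mean(Q,0).round(4))
E
python3 g.py 0.497 0.27 0.2 -92.5
```

```text
[[0.508, 0.2644, 0.139], [0.4947, 0.2645, 0.139], [0.4943, 0.2998, 0.139], [0.5078, 0.3003, 0.139]] [0.5012 0.2823 0.139 ]
[[0.5297, 0.2317, 0.05], [0.4707, 0.2337, 0.05], [0.4739, 0.3325, 0.05], [0.5322, 0.3286, 0.05]] [0.5016 0.2816 0.05  ]
[[0.4348, 0.2303, 0.13], [0.3883, 0.2244, 0.13], [0.3875, 0.2387, 0.13]] [0.4035 0.2311 0.13  ]
t 15.775 pos [0.4978 0.339  0.2394] rot [ 1.7986e+02 -1.4000e-01 -8.8370e+01] q6 -51.2 F [-0.  -0.2  0.7] w 0.0572
plan cm/rad: 6.9 0.27 3.94 0.072
```

Call:
drive_tool(
  plan="5.7 -0.3 0 0;5.7 -0.3 4 0;5.7 -0.3 8 0;5.7 -0.3 8 0;5.7 -0.3 8 0",
)

```text
time_s: 16.4
tcp_pos: [0.5046, 0.2826, 0.1623]
eef_rot: [-180.0, -0.0, -87.4]
contact_force: [-0.1, -0.2, 1.5]
gripper_width: 0.0571
```

```bash
python3 g.py 0.5012 0.2822 0.112 -90.5
```

```text
t 16.4 pos [0.5046 0.2826 0.1623] rot [-1.7997e+02 -2.0000e-02 -8.7410e+01] q6 -46.1 F [-0.1 -0.2  1.5] w 0.0571
plan cm/rad: 0.03 0.34 5.03 0.054
```

Call:
drive_tool(
  plan="0 0.35 0 0.045;0 0.35 2 0.045;0 0.35 4 0.045;0 0.35 5 0.045;0 0.35 5 0.045;0 0.35 5 0.045",
)

```text
time_s: 17.15
tcp_pos: [0.5011, 0.2827, 0.1127]
eef_rot: [-179.9, 0.1, -90.1]
contact_force: [-0.4, 0.9, 0.3]
gripper_width: 0.0568
```

Call:
drive_tool(
  plan="0 0 0 0;0 0 0 0;0 0 0 0;0 0 0 0;0 0 0 0;0 0 0 0",
  fingers=1,
  squeeze=60,
)

```text
time_s: 17.9
tcp_pos: [0.5011, 0.2823, 0.1117]
eef_rot: [-180.0, 0.0, -90.1]
contact_force: [3.0, 0.7, -1.2]
gripper_width: 0.0135
```

```bash
python3 g.py 0.5012 0.2822 0.2 -90.5
```

```text
t 17.9 pos [0.5011 0.2823 0.1117] rot [-1.7995e+02  1.0000e-02 -9.0090e+01] q6 -49.0 F [ 3.   0.7 -1.2] w 0.0135
plan cm/rad: 0.01 -0.01 -8.83 0.007
```

Call:
drive_tool(
  plan="0 0 -1 0;0 0 -3 0;0 0 -6 0;0 0 -9 0;0 0 -13 0;0 0 -14 0;0 0 -14 0;0 0 -14 0",
)

```text
time_s: 18.9
tcp_pos: [0.4997, 0.2817, 0.2498]
eef_rot: [179.9, -0.1, -90.1]
contact_force: [-0.1, 0.2, -2.5]
gripper_width: 0.0136
```

```bash
python3 g.py 0.570 0.022 0.25 -94.9
```

```text
t 18.9 pos [0.4997 0.2817 0.2498] rot [ 1.7986e+02 -9.0000e-02 -9.0100e+01] q6 -49.0 F [-0.1  0.2 -2.5] w 0.0136
plan cm/rad: 25.95 -7.08 -0.02 0.084
```

Call:
drive_tool(
  plan="4 -1.1 0 0.084;10 -2.7 0 0.084;16 -4.4 0 0.084;22 -6 0 0.084;26 -7.1 0 0.084;26 -7.1 0 0.084;26 -7.1 0 0.084;26 -7.1 0 0.084",
)

```text
time_s: 19.9
tcp_pos: [0.5708, 0.0229, 0.251]
eef_rot: [180.0, -0.0, -94.8]
contact_force: [-1.2, 1.3, -1.8]
gripper_width: 0.0136
```

Call:
drive_tool(
  plan="0 0 0 0;0 0 0 0",
)

```text
time_s: 20.15
tcp_pos: [0.5711, 0.0227, 0.2516]
eef_rot: [-180.0, 0.0, -94.8]
contact_force: [0.1, -0.1, -1.6]
gripper_width: 0.014
```

```bash
python3 g.py 0.570 0.022 0.25 -94.9; python3 - <<'E'
from h import *
c=cap('wrist'); np.save('w6.npy',c,allow_pickle=True)
t=cap('scene'); np.save('s6.npy',t,allow_pickle=True)
for q in ('w6','s6'):
    pass
a=cv2.resize(c['frame'][150:420,100:460,::-1],(800,600),interpolation=cv2.INTER_CUBIC)
cv2.imwrite('pics/w6.png',a)
print(w2px(t,[.57,.022,.1]))
E
```

```text
t 20.15 pos [0.5711 0.0227 0.2516] rot [-180.      0.    -94.84] q6 -26.7 F [ 0.1 -0.1 -1.6] w 0.014
plan cm/rad: 0.08 0.1 0.16 0.001
[322.76387603 220.28172839]
```

View pics/w6.png

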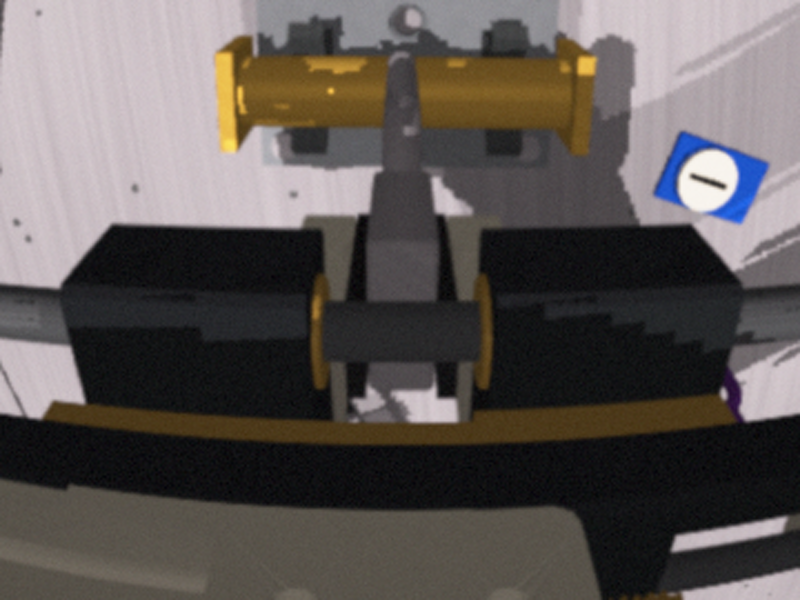

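The view shows the near (−y) leg reaching up to its rounded end at about (400,60) in front of the tube, with the near plate hole at (406,18) beyond it.

```bash
python3 - <<'E'
from h import *
c=np.load('w6.npy',allow_pickle=True).item()
q=lambda u,v,z:px2w(c,100+u/2.2222,150+v/2.2222,z,True).round(4)
f,R,t=cam(c);print('cam',-R.T@t)
print('hole',q(406.5,18,.05)); print('legtip',q(400,62,.145),q(400,57,.15))
print('tube flange x ends', q(218,100,.09),q(592,100,.09))
print('bow ctr near', q(402,150,.22))
a=np.radians(-4.9);X=np.array([np.cos(a),np.sin(a)]);Y=np.array([-X[1],X[0]]);o=np.array([.57,.022])
print('exp hole',o-.025*Y)
print('exp leg', np.array([.5711,.0227])-.025*Y)
for y in(-.02,-.025,-.03):
  print(y,(w2px(c,[*(np.array([.5711,.0227])+y*Y),.145],True)-[100,150])*2.2222)
E
```

```text
cam [ 0.56422309 -0.05563981  0.40126299]
hole [ 0.5659 -0.004   0.05  ]
legtip [ 0.5691 -0.0021  0.145 ] [ 0.5689 -0.005   0.15  ]
tube flange x ends [0.6542 0.0194 0.09  ] [0.4843 0.0336 0.09  ]
bow ctr near [0.5691 0.0059 0.22  ]
exp hole [ 0.56786458 -0.00290863]
exp leg [ 0.56896458 -0.00220863]
-0.02 [400.36239447  75.21448589]
-0.025 [400.38320698  61.76092251]
-0.03 [400.4042516  48.2016923]
```

Call:
drive_tool(
  plan="0.1 0.2 2 0;0.1 0.2 4 0;0.1 0.2 6 0;0.1 0.2 8 0;0.1 0.2 8.7 0;0.1 0.2 8.7 0;0.1 0.2 8.7 0;0.1 0.2 8.7 0",
)

```text
time_s: 21.25
tcp_pos: [0.5695, 0.0214, 0.1654]
eef_rot: [-179.9, 0.0, -94.9]
contact_force: [0.8, -0.4, -3.1]
gripper_width: 0.0135
```

```bash
python3 g.py 0.569 0.0214 0.163 -94.9; python3 - <<'E'
from h import *
c=cap('wrist'); np.save('w7.npy',c,allow_pickle=True)
p=w2px(c,[.568,-.003,.055],True);print(p)
u,v=int(p[0]),int(p[1]); u0,v0=max(0,u-100),max(0,v-60); print(u0,v0)
cv2.imwrite('pics/w7.png',cv2.resize(c['frame'][v0:v0+150,u0:u0+200,::-1],(800,600),interpolation=cv2.INTER_CUBIC))
E
```

```text
t 21.25 pos [0.5695 0.0214 0.1654] rot [-1.7992e+02  3.0000e-02 -9.4900e+01] q6 -26.7 F [ 0.8 -0.4 -3.1] w 0.0135
plan cm/rad: 0.0 0.05 0.24 0.0
[279.62080114 177.55869385]
179 117
```

View pics/w7.png

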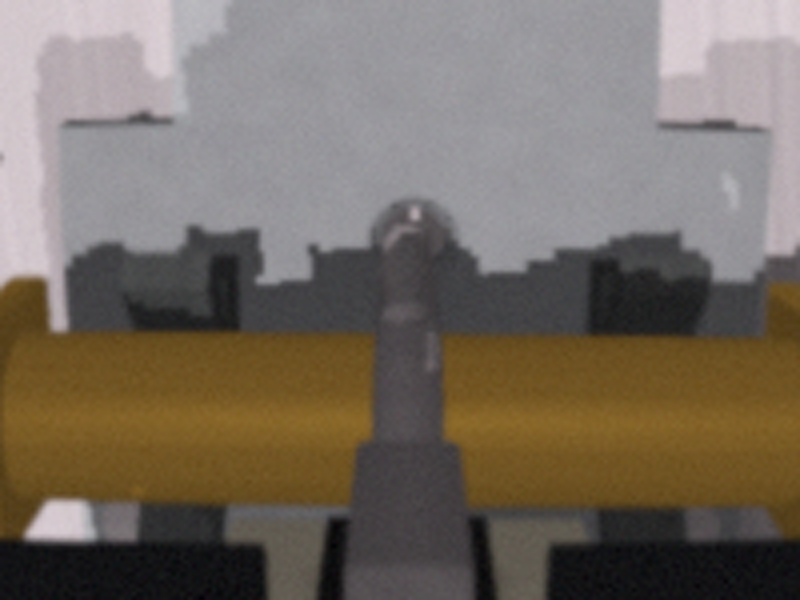

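The close crop shows the near hole spanning x 368–455 (its far edge at y≈197), with the leg tip over it, spanning x 382–434 and about 1 mm left of the hole's centre.

```bash
python3 - <<'E'
from h import *
c=np.load('w7.npy',allow_pickle=True).item()
q=lambda u,v,z:px2w(c,179+u/4,117+v/4,z,True).round(4)
print('hole far edge',q(412,197,.05),'hole L/R',q(368,228,.05),q(455,228,.05))
a=np.radians(-4.9);X=np.array([np.cos(a),np.sin(a)]);Y=np.array([-X[1],X[0]]);o=np.array([.5695,.0214])
W=lambda x,y,z:((w2px(c,[*(o+x*X+y*Y),z],True)-[179,117])*4).round(0)
print('leg expected tip ctr',o-.025*Y,W(0,-.025,.0587),'far side',W(0,-.03,.0637),'L/R',W(.005,-.025,.065),W(-.005,-.025,.065))
E
```

```text
hole far edge [ 0.5653 -0.0113  0.05  ] hole L/R [ 0.575  -0.0056  0.05  ] [ 0.557  -0.0041  0.05  ]
leg expected tip ctr [ 0.56736458 -0.00350863] [405. 243.] far side [405. 224.] L/R [380. 250.] [431. 250.]
```

Call:
drive_tool(
  plan="-0.1 0.1 0.5 0;-0.1 0.1 1 0;-0.1 0.1 1.5 0;-0.1 0.1 2 0;-0.1 0.1 2 0",
)

```text
time_s: 21.92
tcp_pos: [0.5679, 0.0222, 0.1439]
eef_rot: [179.9, -0.0, -94.9]
contact_force: [-0.1, -0.7, -2.4]
gripper_width: 0.0137
```

Call:
drive_tool(
  plan="0 0 0.5 0;0 0 1 0;0 0 1.4 0;0 0 1.7 0;0 0 1.8 0;0 0 1.8 0",
)

```text
time_s: 22.68
tcp_pos: [0.5682, 0.0223, 0.1265]
eef_rot: [180.0, -0.0, -94.9]
contact_force: [-0.8, -0.1, -1.6]
gripper_width: 0.0138
```

Call:
drive_tool(
  plan="0 0 0.1 0;0 0 0.15 0;0 0 0.2 0;0 0 0.2 0",
)

```text
time_s: 23.18
tcp_pos: [0.5682, 0.0223, 0.1248]
eef_rot: [-180.0, 0.0, -94.9]
contact_force: [-1.2, 0.5, 1.2]
gripper_width: 0.0137
```

Call:
drive_tool(
  plan="0 0 0 0;0 0 0 0;0 0 0 0;0 0 0 0",
  fingers=0,
)

```text
time_s: 23.68
tcp_pos: [0.5682, 0.0224, 0.1246]
eef_rot: [-180.0, 0.0, -94.9]
contact_force: [-0.7, 0.2, -0.2]
gripper_width: 0.0428
```

Call:
drive_tool(
  plan="0 0 -3 0;0 0 -7 0;0 0 -11 0;0 0 -11 0;0 0 -11 0",
)

```text
time_s: 24.3
tcp_pos: [0.5678, 0.0223, 0.2343]
eef_rot: [180.0, 0.0, -94.9]
contact_force: [0.8, 0.3, -0.8]
gripper_width: 0.0439
```

```bash
python3 g.py 0.4372 -0.2565 0.2 -15.8; python3 - <<'E'
from h import *
c=cap('wrist'); np.save('w8.npy',c,allow_pickle=True)
t=cap('top'); np.save('t8.npy',t,allow_pickle=True)
E
```

```text
t 24.3 pos [0.5678 0.0223 0.2343] rot [ 1.7999e+02  2.0000e-02 -9.4910e+01] q6 -26.9 F [ 0.8  0.3 -0.8] w 0.0439
plan cm/rad: 28.9 10.63 3.43 -1.381
```

```bash
python3 - <<'E'
from h import *
c=np.load('w8.npy',allow_pickle=True).item()
f,R,t=cam(c);print(-R.T@t)
# orthorectify at z=.084, 0.5mm/px, rows = -x, cols = -y
N=100; G=np.zeros((N,N,2),np.float32)
for i in range(N):
    for j in range(N):
        G[i,j]=w2px(c,[.585-i*.0005,-.067-j*.0005,.084],True)
o=cv2.remap(c['frame'],G,None,cv2.INTER_CUBIC)
np.save('o8.npy',o)
g=cv2.cvtColor(o,cv2.COLOR_RGB2GRAY)
print(g[::4,::4])
for th in (120,140,160):
    n,l,s,ce=cv2.connectedComponentsWithStats((g>th).astype(np.uint8))
    for k in range(1,n):
        if 100<s[k,4]<2500:
            p=np.argwhere(l==k)[:,::-1].astype(np.float32); rc=cv2.minAreaRect(p)
            print(th,s[k],'ctr',.585-rc[0][1]*.0005,-.067-rc[0][0]*.0005,'size mm',np.array(rc[1])/2,'ang',rc[2])
E
```

```text
[ 0.5609335  -0.05606952  0.38389286]
[[150 145 163 173 174 175 177 178 175 174 176 175 169 172 171 168 173 171
  172 166 113 157 198 199 187]
 [148 147 146 169 175 173 176 177 176 176 174 170 174 170 170 170 172 172
  173 172 168 130 149 140 156]
 [150 147 149 145 162 172 172 176 178 175 172 168 169 171 173 171 174 172
  172 169 166 171 171 170 167]
 [147 148 146 144 149 164 171 163 132 126 123 117 118 130 146 165 171 171
  174 169 168 168 168 168 165]
 [146 148 149 145 150 134 120 113 111 112 113 113 115 112 114 117 133 160
  171 169 167 167 168 168 164]
 [148 146 148 144 101  99  99 118 117 117 115 114 112 115 112 114 114 120
  150 169 170 170 171 170 169]
 [149 148 145 102  92  95  99 117 113 118 115 114 116 115 116 116 116 114
  114 140 171 174 170 169 167]
 [150 139  96  91  93  93  96 105 118 115 116 116 113 115 114 116 115 117
  114 119 161 170 170 171 168]
 [147 108  83  92  94  94  96  99 111 113 111 114 115 112 113 113 111 113
  113 116 123 170 171 169 171]
 [142  88  95  93  95  97  96  99 101 140 154 135 122 115 116 111 112 111
  113 109 110 146 171 171 168]
 [134  83  9
[... 1376 characters left out ...]
94  79  92 112 108 113 110 110 111 109 109 123 168
  178 175 173 170 169 168 168]
 [148 147 152 150 150 148 108 108 116 115 103 103 110 119 130 156 174 179
  175 175 174 171 170 171 172]]
120 [  32   35   38   41 1153] ctr 0.5577682590484618 -0.09150421142578126 size mm [17.80137825 17.98875999] ang 12.994616508483887
140 [  33   36   35   38 1016] ctr 0.5578911743164062 -0.09136470603942871 size mm [16.48671532 16.54094887] ang 12.52880859375
140 [  0  76  41  24 288] ctr 0.5369287223815917 -0.0745152645111084 size mm [23.07054138  9.96942234] ang 29.898902893066406
160 [ 34  37  34  36 913] ctr 0.5578778095245361 -0.09127949142456054 size mm [15.89007282 15.92754936] ang 12.994616508483887
```

Call:
drive_tool(
  plan="28.9 10.6 0 -1.381;28.9 10.6 0 -1.381;28.9 10.6 0 -1.381;28.9 10.6 0 -1.381;28.9 10.6 0 -1.381;28.9 10.6 0 -1.381;28.9 10.6 0 -1.381;28.9 10.6 0 -1.381",
  fingers=-0.6,
)

```text
time_s: 25.4
tcp_pos: [0.4371, -0.2569, 0.2335]
eef_rot: [180.0, 0.1, -15.6]
contact_force: [-0.7, 0.6, -0.6]
gripper_width: 0.07
```

Call:
drive_tool(
  plan="0 0 0 0;0 0 0 0;0 0 0 0",
)

```text
time_s: 25.78
tcp_pos: [0.4378, -0.2564, 0.2343]
eef_rot: [180.0, 0.0, -15.9]
contact_force: [-0.1, -0.1, 0.8]
gripper_width: 0.07
```

```bash
python3 g.py 0.4368 -0.2564 0.053 -15.8; python3 - <<'E'
from h import *
# top-view check of handle bar top: dark blob near expected
c=cap('wrist'); np.save('w9.npy',c,allow_pickle=True)
a=np.radians(-15.8);X=np.array([np.cos(a),np.sin(a)]);Y=np.array([-X[1],X[0]]);o=np.array([.4368,-.2564])
for x in(-.055,0,.055): print(x,w2px(c,[*(o+x*X),.084],True))
cv2.imwrite('pics/w9.png',c['frame'][:,:,::-1])
E
```

```text
t 25.775 pos [ 0.4378 -0.2564  0.2343] rot [ 1.800e+02  2.000e-02 -1.586e+01] q6 82.3 F [-0.1 -0.1  0.8] w 0.07
plan cm/rad: -0.1 0.03 18.13 -0.001
-0.055 [281.22211087 248.47945396]
0 [281.24890425 195.71223615]
0.055 [281.25838035 137.99737458]
```

```bash
python3 - <<'E'
from h import *
c=np.load('w9.npy',allow_pickle=True).item(); g=cv2.cvtColor(c['frame'],cv2.COLOR_RGB2GRAY)
print(g[122:160:2,264:300:2]); print(g[170:240:8,262:302:2])
E
```

```text
[[185 184 188 187 189 186 189 187 187 188 188 191 194 192 192 189 191 189]
 [187 187 187 188 186 187 193 191 190 194 193 192 189 185 184 182 185 186]
 [189 186 188 191 191 191 190 191 189 186 186 186 183 181 184 185 184 182]
 [190 188 193 192 190 188 184 184 182 186 184 186 187 181 185 182 187 186]
 [187 187 186 183 184 182 184 185 178 174 170 178 179 171 177 186 187 188]
 [184 185 183 185 182 184 177 166 146 149 146 157 158 158 173 187 183 184]
 [187 182 178 179 180 157  75  67  58  61  67 116 157 154 162 179 181 185]
 [178 181 182 181 178 100  44  47  49  48  49  64 138 153 158 180 188 187]
 [182 185 182 186 155  69  79  86  89  86  87  76 124 159 161 177 193 193]
 [187 182 185 177 106  70  89  98  97  99  96  84 116 160 166 186 189 189]
 [184 181 182 151  90  73  92  98 100  98  96  84 115 158 163 159 168 164]
 [171 163 169 113  71  62  88  95 100  97 101  83 112 157 156 156 156 157]
 [162 161 160 113  63  66  92  94 101 100 100  82 114 155 158 154 154 153]
 [160 162 159 135  67  68  89  96  98  97 100  85 110 153 153 152 150 153]
 [157 154 153  97  61  69  93  95  97  98  92  80 
[... 391 characters left out ...]
  76  78
   96 152]
 [112  82  78  80  76  43  53  75  77  75  76  77  71  61  77  80  76  78
   82  96]
 [ 73  74  72  78  75  41  52  69  77  82  80  80  72  61  68  74  74  69
   68  71]
 [ 59  36  31  37  33  35  32  32  32  35  32  36  30  31  36  56  35  50
   69  69]
 [ 65  62  67  65  65  58  38  34  34  34  31  32  31  49  72 135 126  71
   64  72]
 [ 73  71  75  71  67  69  36  30  32  31  35  33  32  58  70  69  72  73
   71  70]
 [ 69  71  70  68  71  75  40  34  34  32  34  34  30  61  69  84  96  92
   96 100]
 [ 97  98  96  98  97  92  53  34  32  33  30  33  35  79  98 101 100  97
  101  97]
 [ 96 100 100  94  97  92  51  32  32  34  32  34  37  81  99  94 125 123
   90  77]]
```

Call:
drive_tool(
  plan="-0.1 0 4 0;-0.1 0 9 0;-0.1 0 14 0;-0.1 0 17 0;-0.1 0 18.1 0;-0.1 0 18.1 0;-0.1 0 18.1 0",
)

```text
time_s: 26.7
tcp_pos: [0.4379, -0.2565, 0.0549]
eef_rot: [-180.0, -0.1, -15.8]
contact_force: [-0.0, -0.0, 0.0]
gripper_width: 0.0701
```

Call:
drive_tool(
  plan="0 0 0 0;0 0 0 0;0 0 0 0;0 0 0 0;0 0 0 0;0 0 0 0;0 0 0 0;0 0 0 0",
  fingers=1,
  squeeze=60,
)

```text
time_s: 27.7
tcp_pos: [0.4368, -0.2563, 0.0535]
eef_rot: [-180.0, 0.0, -15.8]
contact_force: [0.8, -0.3, -0.9]
gripper_width: 0.0137
```

Call:
drive_tool(
  plan="0 0 -1 0;0 0 -4 0;0 0 -8 0;0 0 -12 0;0 0 -13 0;0 0 -13 0",
)

```text
time_s: 28.45
tcp_pos: [0.4367, -0.256, 0.1837]
eef_rot: [-180.0, -0.0, -15.8]
contact_force: [-0.0, 0.4, -3.8]
gripper_width: 0.014
```

```bash
python3 g.py 0.558 -0.092 0.18 -13
```

```text
t 28.45 pos [ 0.4367 -0.256   0.1837] rot [-1.7996e+02 -4.0000e-02 -1.5790e+01] q6 82.4 F [-0.   0.4 -3.8] w 0.014
plan cm/rad: 7.21 -19.09 0.37 -0.049
```

Call:
drive_tool(
  plan="7.2 -19.1 0 -0.049;7.2 -19.1 0 -0.049;7.2 -19.1 0 -0.049;7.2 -19.1 0 -0.049;7.2 -19.1 0 -0.049;7.2 -19.1 0 -0.049;7.2 -19.1 2 -0.049;7.2 -19.1 4 -0.049",
)

```text
time_s: 29.45
tcp_pos: [0.5572, -0.0933, 0.1432]
eef_rot: [-180.0, -0.0, -13.1]
contact_force: [-0.4, 0.2, -3.2]
gripper_width: 0.0142
```

Call:
drive_tool(
  plan="0 0 0 0;0 0 0 0",
)

```text
time_s: 29.7
tcp_pos: [0.5582, -0.0928, 0.1443]
eef_rot: [180.0, -0.0, -13.0]
contact_force: [0.2, 0.4, -3.2]
gripper_width: 0.0136
```

```bash
python3 g.py 0.558 -0.092 0.12 -13; python3 - <<'E'
from h import *
c=cap('wrist'); np.save('w10.npy',c,allow_pickle=True)
s=cap('scene'); p=w2px(s,[.558,-.092,.09]); print(p)
u,v=int(p[0]),int(p[1])
cv2.imwrite('pics/s10.png',cv2.resize(s['frame'][v-60:v+60,u-60:u+100,::-1],(800,600),interpolation=cv2.INTER_CUBIC))
E
```

```text
t 29.7 pos [ 0.5582 -0.0928  0.1443] rot [ 1.800e+02 -4.000e-02 -1.302e+01] q6 66.6 F [ 0.2  0.4 -3.2] w 0.0136
plan cm/rad: -0.04 -0.08 2.43 -0.0
[290.195831   238.43390289]
```

Call:
drive_tool(
  plan="0 -0.05 0.4 0;0 -0.05 0.8 0;0 -0.05 1 0;0 -0.05 1.2 0;0 -0.05 1.2 0",
)

```text
time_s: 30.42
tcp_pos: [0.5584, -0.0916, 0.133]
eef_rot: [180.0, -0.0, -12.9]
contact_force: [-5.7, 1.1, 9.1]
gripper_width: 0.0135
```

Call:
drive_tool(
  plan="-0.1 0 0 0;-0.15 0 0.1 0;-0.15 0 0.2 0;-0.15 0 0.3 0",
)

```text
time_s: 30.92
tcp_pos: [0.5584, -0.0916, 0.1324]
eef_rot: [180.0, -0.2, -12.9]
contact_force: [-8.1, 3.2, 29.9]
gripper_width: 0.0137
```

Call:
drive_tool(
  plan="-0.15 0 -0.1 0;-0.15 0 -0.2 0;-0.15 0 -0.2 0",
)

```text
time_s: 31.3
tcp_pos: [0.5577, -0.0913, 0.133]
eef_rot: [-180.0, -0.3, -12.9]
contact_force: [0.3, -1.8, 8.6]
gripper_width: 0.0136
```

```bash
python3 -c "
from plant import r
s=r.get_state(); print(s['tcp_pos'],s['contact_force'],s['moment'],s['eef_rot'])"; python3 g.py 0.558 -0.092 0.133 -13
```

```text
[ 0.55766438 -0.0913047   0.13302387] [ 0.32724662 -1.77903741  8.56830839] [-0.7049628   0.11758946  0.01801949] [-179.99299742   -0.30227928  -12.8949459 ]
t 31.3 pos [ 0.5577 -0.0913  0.133 ] rot [-179.99   -0.3   -12.89] q6 66.4 F [ 0.3 -1.8  8.6] w 0.0136
plan cm/rad: 0.05 0.06 0.0 0.002
```

View pics/s10.png

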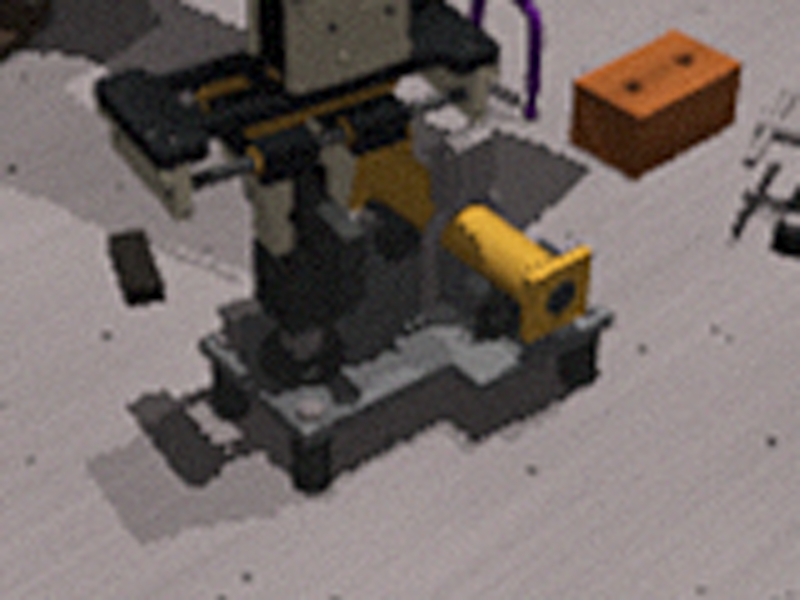

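The scene crop shows the handle hub right over the stub, with the tube in the rests. It is blocked on the stub's shoulder, so I'll lift a little and compare free and pressed moments.

Call:
drive_tool(
  plan="0 0 -0.4 0;0 0 -1 0;0 0 -1 0;0 0 -1 0",
)

```text
time_s: 31.8
tcp_pos: [0.5551, -0.0908, 0.1403]
eef_rot: [180.0, 0.0, -13.0]
contact_force: [-0.3, 0.3, -3.2]
gripper_width: 0.0139
```

```bash
python3 -c "
from plant import r
s=r.get_state(); print(s['tcp_pos'],s['contact_force'],s['moment'],s['eef_rot'])"; python3 - <<'E'
from h import *
c=np.load('w10.npy',allow_pickle=True).item(); s=r.get_state()
# stub visible under hub? ortho at z=.084 not possible; refine stub centre from w8 using two heights
o=np.load('o8.npy'); g=cv2.cvtColor(o,cv2.COLOR_RGB2GRAY)
for row in g[30:80:2,26:76:2]: print(''.join('#' if v>190 else '+' if v>150 else '-' if v>120 else '.' for v in row))
E
```

```text
[ 0.55510341 -0.09083443  0.14031185] [-0.26840923  0.26404203 -3.22888662] [-0.04042103  0.12084225 -0.02994087] [ 1.79998210e+02  2.59100573e-02 -1.29727063e+01]
.........................
.........................
.........................
.....-++----.............
.....+###++++---.........
.....++#######+++---.....
.....-+############++-...
.....-+#############+-...
....+++#############+-...
....+++#############+-...
....++##############+....
....++##############-....
...-++#############+-....
...-+##############+-....
...-+##############+-....
...--##############--....
....-##############-.....
....-+############+-.....
.....-+###########+-.....
......-++#########-......
........--++++++++-......
...............+++-......
...............---.......
.........................
.........................
```

Call:
drive_tool(
  plan="0.35 0.13 0 0;0.35 0.13 0 0;0.35 0.13 0.3 0;0.35 0.13 0.6 0;0.35 0.13 0.8 0;0.35 0.13 0.9 0;0.35 0.13 0.9 0",
)

```text
time_s: 32.67
tcp_pos: [0.5583, -0.093, 0.133]
eef_rot: [180.0, -0.0, -12.9]
contact_force: [-5.7, 2.1, 10.9]
gripper_width: 0.0139
```

```bash
python3 -c "
from plant import r
s=r.get_state(); print(s['tcp_pos'],s['contact_force'],s['moment'],s['eef_rot'])"
```

```text
[ 0.55830182 -0.09300674  0.13301556] [-5.72801888  2.06921219 10.85013149] [ 0.76459337  2.63341275 -0.03025674] [ 1.79981263e+02 -2.45608108e-02 -1.29352387e+01]
```

Call:
drive_tool(
  plan="0 0 -0.3 0;-0.14 -0.05 -0.3 0;-0.14 -0.05 -0.3 0;-0.14 -0.05 0 0;-0.14 -0.05 0.1 0;-0.14 -0.05 0.1 0",
)

```text
time_s: 33.42
tcp_pos: [0.5578, -0.0923, 0.1326]
eef_rot: [180.0, -0.1, -12.9]
contact_force: [-5.1, 2.3, 14.0]
gripper_width: 0.0135
```

```bash
python3 -c "
from plant import r
s=r.get_state(); print(s['tcp_pos'],s['contact_force'],s['moment'],s['eef_rot'])"
```

```text
[ 0.55784698 -0.09227915  0.1325948 ] [-5.13406316  2.25504761 13.98942165] [ 0.81529806  2.6227837  -0.03526627] [ 1.79986767e+02 -1.08178723e-01 -1.29182878e+01]
```

Call:
drive_tool(
  plan="0 0 -0.3 0;-0.2 -0.04 -0.3 0;-0.2 -0.04 -0.3 0;-0.2 -0.04 0 0;-0.2 -0.04 0.1 0;-0.2 -0.04 0.1 0",
)

```text
time_s: 34.17
tcp_pos: [0.5552, -0.0913, 0.1293]
eef_rot: [180.0, 0.0, -13.0]
contact_force: [-0.8, -0.0, -3.5]
gripper_width: 0.0141
```

```bash
python3 -c "
from plant import r
s=r.get_state(); print(s['tcp_pos'],s['contact_force'],s['moment'],s['eef_rot'])"
```

```text
[ 0.55518318 -0.09134277  0.12925419] [-0.76558481 -0.00708195 -3.54159508] [-0.05444393  0.22441123 -0.02688481] [ 1.79988883e+02  2.92913647e-02 -1.29723981e+01]
```

Call:
drive_tool(
  plan="0 0 0.3 0;0 0 0.6 0;0 0 0.9 0;0 0 1.2 0;0 0 1.4 0;0 0 1.4 0",
)

```text
time_s: 34.92
tcp_pos: [0.5552, -0.0913, 0.1154]
eef_rot: [180.0, 0.0, -13.0]
contact_force: [0.7, 0.1, -4.4]
gripper_width: 0.0136
```

```bash
python3 -c "
from plant import r
s=r.get_state(); print(s['tcp_pos'],s['contact_force'],s['moment'],s['eef_rot'])"
```

```text
[ 0.55521567 -0.09131479  0.11538188] [ 0.6801533   0.09753631 -4.37821187] [-0.09479568  0.14111283 -0.02698736] [ 1.79994252e+02  1.74576280e-02 -1.29716348e+01]
```

Call:
drive_tool(
  plan="0 0 0.1 0;0 0 0.2 0;0 0 0.25 0;0 0 0.25 0",
)

```text
time_s: 35.42
tcp_pos: [0.5554, -0.0913, 0.1135]
eef_rot: [-180.0, -0.0, -13.0]
contact_force: [-2.1, 1.3, 2.1]
gripper_width: 0.0139
```

Call:
drive_tool(
  plan="0 0 0 0.1;0 -0.03 0 0.2;0 -0.04 0 0.3;0.01 -0.05 0 0.4;0.01 -0.05 0 0.4",
)

```text
time_s: 36.05
tcp_pos: [0.556, -0.0912, 0.1135]
eef_rot: [-180.0, -0.1, -35.8]
contact_force: [0.3, -2.9, 2.0]
gripper_width: 0.0142
```

```bash
python3 -c "
from plant import r
s=r.get_state(); print(s['tcp_pos'],s['contact_force'],s['moment'],s['eef_rot'])"
```

```text
[ 0.55599961 -0.09115433  0.11354097] [ 0.30013251 -2.90635105  1.99674983] [-0.99865809  0.16420678  0.07505325] [-1.79989789e+02 -6.38958421e-02 -3.58317113e+01]
```

Call:
drive_tool(
  plan="0 0 0 0.15;0 0 0 0.3;0 -0.01 0 0.45;0 -0.02 0 0.6;0 -0.02 0 0.6",
)

```text
time_s: 36.67
tcp_pos: [0.5568, -0.0905, 0.1135]
eef_rot: [-179.9, -0.0, -70.1]
contact_force: [3.3, -1.4, 0.9]
gripper_width: 0.0137
```

```bash
python3 -c "
from plant import r
s=r.get_state(); print(s['tcp_pos'],s['contact_force'],s['moment'],s['eef_rot'])"
```

```text
[ 0.55676442 -0.09052482  0.11354514] [ 3.26232871 -1.37970124  0.93797232] [-0.30888339 -0.85941576  0.05783282] [-1.79876186e+02 -3.74443530e-02 -7.00798599e+01]
```

Call:
drive_tool(
  plan="0 0 0 0.15;0 0 0 0.3;0 0 0 0.45;0 0 0 0.55;0 0 0 0.55;0 0 0 0.55",
)

```text
time_s: 37.42
tcp_pos: [0.5576, -0.0904, 0.1136]
eef_rot: [-179.8, 0.1, -101.4]
contact_force: [4.8, -1.0, -3.5]
gripper_width: 0.0141
```

```bash
python3 -c "
from plant import r
s=r.get_state(); print(s['tcp_pos'],s['contact_force'],s['moment'],s['eef_rot'])"
```

```text
[ 0.55763906 -0.09044442  0.11359258] [ 4.76676734 -1.04831334 -3.46292867] [-0.38173923 -2.0404825   0.05058554] [-1.79787561e+02  5.78022735e-02 -1.01438606e+02]
```

Call:
drive_tool(
  plan="0 -0.05 0 0.05;0 -0.1 0.1 0.1;0 -0.1 0.1 0.1;0 -0.1 0.1 0.1",
)

```text
time_s: 37.92
tcp_pos: [0.558, -0.0906, 0.1135]
eef_rot: [-179.8, 0.0, -107.1]
contact_force: [1.1, 1.0, 7.4]
gripper_width: 0.0138
```

```bash
python3 -c "
from plant import r
s=r.get_state(); print(s['tcp_pos'],s['contact_force'],s['moment'],s['eef_rot'])"
```

```text
[ 0.55801396 -0.09062     0.1135031 ] [1.09333363 0.96158122 7.43974441] [0.54265851 0.07776087 0.38769548] [-1.79833633e+02  4.81760773e-02 -1.07109532e+02]
```

Call:
drive_tool(
  plan="0 0 0 0.06;0 0 0 0.1;0 0 0 0.1",
)

```text
time_s: 38.3
tcp_pos: [0.5581, -0.0906, 0.1135]
eef_rot: [-179.8, 0.0, -112.8]
contact_force: [1.0, 0.3, 6.5]
gripper_width: 0.0142
```

```bash
python3 -c "
from plant import r
s=r.get_state(); print(s['tcp_pos'],s['contact_force'],s['moment'],s['eef_rot'],s['joint_torque'][5])"
```

```text
[ 0.55812222 -0.09064332  0.11349289] [1.01856494 0.27094679 6.52820538] [ 0.39111153 -0.04939555  1.41217533] [-1.79827466e+02  3.92855490e-02 -1.12764609e+02] -1.6190600395202637
```

Call:
drive_tool(
  plan="0 0 0 -0.06;0 0 -0.03 -0.1;0 0 -0.03 -0.1",
)

```text
time_s: 38.67
tcp_pos: [0.558, -0.0906, 0.1135]
eef_rot: [-179.8, 0.1, -107.2]
contact_force: [1.8, 2.0, 6.6]
gripper_width: 0.0135
```

Call:
drive_tool(
  plan="0 0 0 0;0 0 0 0;0 0 0 0;0 0 0 0;0 0 0 0;0 0 0 0",
  fingers=-0.3,
)

```text
time_s: 39.42
tcp_pos: [0.5566, -0.0909, 0.1123]
eef_rot: [180.0, -0.0, -107.5]
contact_force: [0.1, 0.5, 0.1]
gripper_width: 0.0564
```

Call:
drive_tool(
  plan="0 0 -3 0;0 0 -8 0;0 0 -13 0;0 0 -16 0;0 0 -16 0;-8 0 -16 0;-8 0 -16 0",
)

```text
time_s: 40.3
tcp_pos: [0.5809, -0.0126, 0.2712]
eef_rot: [179.9, -0.0, -107.4]
contact_force: [0.4, -0.5, -0.3]
gripper_width: 0.0567
```

```bash
python3 - <<'E'
from h import *
s=r.get_state(); print(s['time_s'],s['tcp_pos'],s['eef_rot'],s['contact_force'])
c=cap('wrist'); np.save('w11.npy',c,allow_pickle=True); f,R,t=cam(c); print(-R.T@t)
def ortho(z,x0,y0,N=150,st=.001):
    G=np.array([[w2px(c,[x0-i*st,y0-j*st,z],True) for j in range(N)] for i in range(N)],np.float32)
    return cv2.cvtColor(cv2.remap(c['frame'],G,None,cv2.INTER_CUBIC),cv2.COLOR_RGB2GRAY),G
for nm,z,x0,y0 in (('handle z144',.144,.633,-.017),('tab z152',.152,.633,.097)):
    g,G=ortho(z,x0,y0); print(nm,'px range',G.min((0,1)),G.max((0,1)))
    for row in g[::4,::2]: print(''.join(' .:-=+*#%@'[min(9,int(v)//26)] for v in row))
E
```

```text
40.3 [ 0.58086584 -0.01256341  0.27123503] [ 1.79929295e+02 -1.27559326e-02 -1.07442222e+02] [ 0.38669732 -0.48415918 -0.26042061]
[ 0.55713835 -0.08762258  0.42092092]
handle z144 px range [169.24567     3.3168929] [382.18524 212.9971 ]
-+############*####*****###################################################
::-*##############************###############################*=*###########
:::-##############******************#######################################
****##############************************#################################
:::::---=+++++++*##**************************##############################
:::::-----::::--+***************************###############################
::::-----:::::::***************************################################
....:----:::::::-**************************################################
....:::::::::::::-=+*******************##############################+*####
....:::::--::::::::+++++++++*************##################################
....:::::-::::::::-++++++++++++++++++++++++***#############################
:::------::::::::+++++++++
[... 4275 characters left out ...]
:::::-++++:*****
...-------------------::::::::::::::::::-----------:::::::::::::-+++=:+****
..:------------:::::::::::::::::::::::::-----------:::::::::::::=+++=:+****
..:..::----:::::::::::::::::::::::::::::-----------:::::-=------=++++******
.::::..   ..:::::::::::::::::::::-----------::::::::::::-=======+##########
...:::.         ..::::::::::::::-------------------::--==-==-*#############
:::::..          .:::::::::::::::::::::::::-::---:-:-=========*############
                 :::::::::::::::::::::::::::::::::::--========+############
                .::::::::::::::::::-=+*******+=--::::-========#############
               .::----:::::---=+********************+=+======*#############
```

Call:
drive_tool(
  plan="31 4 -3 0;31 4 -3 0;31 4 -3 0;31 4 -3 0;31 4 -3 0;31 4 -3 0;31 4 -3 0;31 4 -3 0",
)

```text
time_s: 41.35
tcp_pos: [0.4496, -0.2974, 0.3019]
eef_rot: [180.0, 0.0, -107.4]
contact_force: [0.2, 0.7, -0.3]
gripper_width: 0.0572
```

```bash
python3 - <<'E'
from h import *
s=r.get_state(); print(s['time_s'],s['tcp_pos'],s['contact_force'])
a=np.radians(-4.9);X=np.array([np.cos(a),np.sin(a)]);Y=np.array([-X[1],X[0]]);o=np.array([.568,.0223])
for n in ('top','scene'):
    c=cap(n)
    W=lambda x,y,z:w2px(c,[*(o+x*X+y*Y),z]).round(1)
    print(n,'tab top corners',[W(x,y,.152).tolist() for x,y in((-.007,-.018),(.007,-.018),(.007,.018),(-.007,.018))],'tab bot',W(0,0,.116),'bow sides',W(0,.025,.1),W(0,-.025,.1),'plate',W(0,-.025,.05))
    u,v=W(0,0,.134).astype(int); g=cv2.cvtColor(c['frame'],cv2.COLOR_RGB2GRAY)[v-22:v+22,u-26:u+26]; print('patch origin',u-26,v-22)
    for row in g: print(''.join(' .:-=+*#%@'[min(9,int(q)//26)] for q in row))
E
```

```text
41.35 [ 0.44955805 -0.29735498  0.30191099] [ 0.17195746  0.6603752  -0.2687207 ]
top tab top corners [[251.8, 171.4], [252.6, 164.8], [235.5, 162.9], [234.7, 169.4]] tab bot [244.7 170.9] bow sides [233.8 171.2] [256.4 173.8] plate [257.  178.4]
patch origin 218 147
###%########*#%%%%%*##---+*##%%%%%###*=-++##########
############*#%%%%%###---+###%%%%%##**=:::*+*#######
#############*%%%%*++***=*###%%%%%##**-::+***##*#*##
############*=%%%%---==++*##%%%%%%##*+-::*###*###**#
%############**#%#:::::-=*##%%%%%%##*+-++*####**#*##
%#############-==-::--:-=*##%%%%%%##*+-+=-=+******#*
##############***=::-:--+*##%%%%%%##*+:-:::-=#****#*
################*-::-::-+###%%%%%###*+::::::-#******
#################-:---:-+####%%%%###*=::::::=#******
%%#%#%#######**##:..::--*####%%%%##**=::::::=#*****#
%#####%##########--:..:-*####%%%%##**-::::--=**#****
######%%%########----..-*##%%%%%%##*+----:--++*#****
#################---:..=*##%%%%%%##*+:.....-+++##***
#################---::.+*##%%%%%%##*+.....:++++##***
##########*######------+*##%%%%%%##*+....::*+++#****
#################****--+*##%%%%%###*=
[... 3319 characters left out ...]
+++++++++++
=---:::::::..:::--=+=:.::::-===-..=+++++++++++++++++
::::::::...  ..::--=--:::.-+***+-:-+++++++++++++++++
:::::... .  . ..::-:=+-:.-+*****+==+++++++++++++++++
::..... .. .   ...::==-::=++******++++++++++++++++++
..  .. ...   .  ...-=-::=++++******+++++++++++++++++
 ..  . . ..    .  .---:-===++++*****+++++++++++=++++
 .... ...... .    :--:.:-===++++******++++=++++==+++
. .  ...  .. .. . :--:.::--===+++******++=:-+++++=++
.....    ....     :::..:::--===++++******+-.:=+=+++*
.. .. . .. .    ..:::....:::--==++++******+=::=++**=
 .... .  .   .:...:::......::--===+++******===+**+=.
. .. . ..   .:=-...::.....:.::---==+++***+++*#*+=:::
  ..     ..:====-..::........:::--===++=+++**+=:::::
```

```bash
python3 -c "
from plant import r
print(r.close_job())"
```

```text
the job is handed in; nothing more can be done
None
```

The job is handed in at about 41 s of the 72 s allowed. It reports no verdict, so my own checks are all I have.

**What I did**
- I first shifted the T-handle about 46 mm, because it stood in the way of the gripper body over the farthest tube.
- I laid that tube in the V rests and passed the bare steel U-bolt down over it until it touched.
- I fitted the handle on the stub. It was blocked on the stub's shoulder on the first three tries and dropped in on the fourth, about 3 mm further toward the robot.
- I turned it clockwise to the stop, let go and moved the arm clear.

**What the checks showed**
- **Tube:** the wrist picture taken after release showed it seated in both rests.
- **U-bolt:** the tab ended at about 134 mm, as it should when seated. The legs went into the holes with almost no force.
- **Handle height:** the bar was at about 122 mm, fully home, at the start and end of the turn.
- **Stop:** the torque rose to 1.4 N m, against 0.2 N m of friction. After release the bar lay at about -102°, which is the stop plus the socket's play.
- **Compass and magnet:** I never went near them with the gripper low. I did not measure their positions again at the end.

**Where readings disagreed**
- In the last top view the U-bolt tab appeared about 4 mm to the −y side of where I expected it. That is within the 7 mm allowed. I put it down to camera error, since the legs have only 2 mm of play in the holes.
- The handle went home about 3 mm from where I had measured the stub, which is within the 6 mm allowed.

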